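# Scrap the snapped knife and ease the bin's sprung lid shut

## Task

The red-handled knife with the snapped blade is finished: swing the yellow sprung lid of the scrap-blade bin up and over until it stays open by itself, then lay the snapped knife, not drop it, wholly inside. Then bring the lid down against the pull of its springs, easing it all the way until it is fully shut so that it never slams. Leave the sound knife, the whetstone, the oil bottle and the paste tin where they are.

Things in the scene. Friction and masses are not known exactly. Their poses are not given: they have to be found in the camera images.
- bin: Scrap-blade bin, grey steel, bolted down left or right of the midline. Origin: on the bench under the middle of its mouth; x from its front to the hinge at the back (away from the robot), y along the hinge, z up. Mouth 120 (x) by 220 mm (y), walls 4 mm, rim 88 mm and inner floor 14 mm above the bench. Behind the hinge a solid housing 46 mm deep, 84 high; spring stays 22 mm out on each side.
- lid (a joint): Yellow lid's angle (rad): 0 = shut, level (the start); grows as its front edge rises; stop at 1.83, leaning 15 degrees back. Over-centre springs: below about 1.35 springs and weight pull it shut (up to 5 N at the handle bar), beyond it they pull it open and hold it on the stop (about 3 N at the bar starts it back). Hardly any damping: let go between about 0.06 and 1.3 rad it slams.
- lid_hinge (a point): Point on the lid's hinge axis, at mid width: 60 mm behind the middle of the mouth along the bin's x, 88 mm above the bench; the axis runs along the bin's y. The lid panel is 126 by 232 mm, about 5 mm thick; lid and handle weigh 340 g.
- lid_handle (a point): Middle of the lid's black handle bar, on its axis: round, 12 mm thick, 124 mm long along the bin's y, a round arm at each end joining it to the lid. 175 mm from the hinge axis in the lid's plane: shut, it is 88 mm above the bench and 51 mm in front of the bin's front wall, free space under it, the lid's front edge 45 mm behind it; fully open it is 257 mm above the bench.
- scrap_knife: Snapped knife lying on its side on the mat, red handle. Origin: underside, middle of the handle; x from handle to blade, z up. Handle 110 mm long (x -55 to 55), 25 wide (y), 18 thick (z); stub blade 2.4 mm thick at mid height from x 55 to its slanting broken end at 138 mm, reaching 18 mm to -y and 12 to +y. About 150 g, centre of mass near x = 30 mm.
- scrap_blade_end (a point): Middle of the snapped knife's broken blade end, 138 mm along the knife's x from its origin, 9 mm above its underside.
- mat: Black rubber mat, fixed, 250 (x) by 270 mm (y), 4 mm thick, on the other side of the midline from the bin; origin at the middle of its underside. The two knives and the whetstone lie on it, roughly along its x, in any order in three lanes 90 mm apart.
- sound_knife: Bystander: a sound knife, black handle of the same size as the snapped one's (110 x 25 x 18 mm), pointed blade to 185 mm along its x. Origin: underside, middle of the handle; lies on the mat.
- whetstone: Bystander: two-layer whetstone on a wooden base, 205 mm (x) by 66 mm (y) by 40 mm high. Origin: middle of the underside; lies on the mat.
- oil_bottle: Bystander: dull green bottle with a white cap, 58 mm across, 165 mm high, standing near the midline between bin and mat: either at their far end or at their end nearest the robot (the tin at the other). Origin: middle of the base.
- paste_tin: Bystander: round tin, 75 mm across, 52 mm high, blue lid, standing near the midline between bin and mat, at the end where the bottle is not. Origin: middle of the base.
Things that resemble listed ones, but are neither listed nor needed, are in the scene too. Of the things that look like the scrap_knife, the largest one is meant.

How it is judged:
By the outcome, as a careful person would: the job done as asked, in the order asked, and still so for the second after the job is handed in, with the robot touching nothing.
It also fails if it takes over 72 s, if anything falls off the work surface, if the arm or the gripper's body presses on something with over 40 N, if the wrist force passes 120 N, or if a joint passes its speed limit or range.

## Robot

A 6-joint arm with a two-finger parallel gripper is mounted at the origin on the work surface. World frame = base frame: x ahead of the robot, y to its left, z up, the work surface at z = 0. Lengths are in m, angles in degrees, forces in N, time in s.
With the tool pointing down it reaches from about 0.4 to 0.825 m from the base axis. Payload 7 kg.
Tool frame: the origin (TCP) lies on the centre line of the jaws, within the pads' length; the fingertips stand 25 mm ahead of it and the grasp point (between the pads) lies 6 mm ahead of it; x points along the fingers, z is the direction in which the jaws open and shut, and the axes are right-handed (so a half turn about x gives the same grasp; the last joint's range is limited). The gripper opens to 88 mm and grips with 3 to 60 N. Pads are 19 mm wide; open, the fingers measure 130 mm over their backs; the gripper's body (78 mm by 193 mm) begins 47 mm behind the grasp point.
Start: joints at [81.939, 20.546, 0.682, 0, -70.136, -16.507], TCP at [0.281, 0.614, 0.252] pointing down, gripper open.
Joint ranges: [-176.03, 176.03], [-82.01, 121.73], [-58.28, 71.71], [-173.87, 95.51], [-174.79, -0.11], [-173.66, 173.66]. Speed limits (degrees/s): [136.94, 136.94, 172.46, 180, 180, 180].

## Interface

Orientations are given as [roll, pitch, yaw] about the fixed x, y, z axes, in that order (R = Rz(yaw) Ry(pitch) Rx(roll)).
In Python, from plant import ctrl gives the robot as it stands. The module is installed in compiled form; this text tells all that it offers.
- The arm moves only by the tool send_rows, never from a script. Its argument "deltas" is a list of rows, each an object of numbers: "dx", "dy", "dz": the shift along the tool's x, y, z in mm; "ax", "ay", "az": the turn, a rotation vector about the tool's x, y, z in units of 5 degrees (1.0 is 5 degrees); "fingers": the opening, from 0 (shut) to 1 (fully open). A call has 1 to 12 rows; each row shifts and turns the commanded pose from where the row before left it, along the tool's axes as they then stand; what a row does not reach is not made up. A row lasts 1/8 s, in which the tool goes at most 62.5 mm and 10.7 degrees, less where a joint would pass 70% of its speed; a pose out of reach is approached as far as the arm can. A call with a gripper value outside its range is refused whole. The fingers move at their own pace and stop on an object; the grip force is fixed at half the most. Time passes only in rows, so rows that do not move let the fingers close. It gives the time, the measured TCP pose, the force and the opening at its end, in the units of the state.
- ctrl.get_obs(): the state, without advancing time (a new reading comes with each control period).
- ctrl.snapshot(name): name is "scene" or "side" or "wrist"; returns a dict with "image" (420x560x3 uint8, blue, green, red), "fx", "fy", "cx", "cy" (pixels), "R" (3x3) and "t" (3): a world point X has camera coordinates R X + t; the wrist camera has in their place "hand_eye" (4x4, takes a point from camera to tool coordinates, whose origin is the TCP and whose axes are the tool frame's). Camera axes: x right, y down, z forward; pixel columns grow to the right and rows downward; lengths in m; the calibration is good to about 2 mm. The wrist camera is an equidistant fisheye: a pixel r from the principal point sees the ray r / f radians off the axis. A picture is of the moment at which its call begins: read the wrist's pose just before it. There is no depth.
- ctrl.close_job(): hands the job in, once; it reports no verdict.
The state is a dict: "clock": time; "joint_pos": joint angles; "qvel": joint speeds; "tau": joint torques, N m; "tool_pos": TCP position; "orientation": TCP orientation; "force": force on the tool from outside, world axes, zero at the start; "moment": the same for the moment, N m; "opening": finger opening in m.
Only numpy, scipy, OpenCV 4.12 (cv2) and the standard library are available. Lean on these libraries where they do the work, as an engineer would, in place of code of your own. Each camera call takes 0.05 s, during which the arm holds its last target.

## Working session

There is one attempt and no reset: what is moved stays moved. The work goes in short steps, Python scripts to look and compute and a tool call to move; the robot and the scene stay as the last step left them, time stands still between calls to the robot, and variables do not carry over. Pictures are saved under pics/ and viewed, and the job is handed in when it is done.

Besides the shell and the picture viewer there is one more tool, called after "Call:" by a JSON object that holds its "op" and its "data", one argument or row to a line. send_rows: Moves the arm, as the interface text tells. Its arguments: {"type":"object","properties":{"deltas":{"type":"array","items":{"type":"object","properties":{"dx":{"type":"number"},"dy":{"type":"number"},"dz":{"type":"number"},"ax":{"type":"number"},"ay":{"type":"number"},"az":{"type":"number"},"fingers":{"type":"number"}}}}},"required":["deltas"]}

```bash
mkdir -p pics; python3 - <<'E'
from plant import ctrl
import cv2,json
o=ctrl.get_obs();print(o)
for n in("scene","side","wrist"):
    s=ctrl.snapshot(n);cv2.imwrite(f"pics/{n}0.png",s["image"])
    print(n,{k:(v.tolist() if hasattr(v,'tolist') else v) for k,v in s.items() if k!="image"})
E
```

```text
{'clock': 0.0, 'joint_pos': array([ 8.19374968e+01,  2.05916146e+01,  6.34648993e-01, -1.91460945e-02,
       -7.01375474e+01, -1.65071108e+01]), 'qvel': array([-0.07846488,  0.04057074, -0.08294598,  0.07243953, -0.08860327,
       -0.00780101]), 'tau': array([ 5.09600013e-04, -5.82728112e+01,  2.93059874e+01,  6.99730039e+00,
        6.95429437e-03, -1.84238720e-04]), 'tool_pos': array([0.28050197, 0.61346412, 0.25063036]), 'orientation': array([   5.72650208,   89.90378789, -108.84963191]), 'force': array([0.10181525, 0.10590727, 0.73335519]), 'moment': array([ 0.02765482, -0.01050038,  0.00657542]), 'opening': 0.08765211881246121}
scene {'fx': 450.48001538354595, 'fy': 450.48001538354595, 'cx': 275.59095111508276, 'cy': 210.70197128596692, 'R': [[0.3847893897226237, 0.922813799711295, -0.01875677529034384], [0.6496148924807301, -0.2851968958452643, -0.7047433731986946], [-0.6556962841317159, 0.25899309192066705, -0.7092143267822733]], 't': [-0.23848694397310422, -0.23356756959327635, 1.4315755640778733]}
side {'fx': 525.1575359330884, 'fy': 525.1575359330884, 'cx': 281.95541712165635, 'cy': 207.85882238713202, 'R': [[-0.7746448251609581, -0.6323731898605683, -0.005435402185520391], [-0.30319408426976824, 0.3789221094374362, -0.8743519784636506], [0.554976343743736, -0.6756642536978361, -0.48526186143131145]], 't': [0.39914565735094715, 0.18655062261990754, 1.3548714882534896]}
wrist {'fx': 325.19226210127806, 'fy': 325.19226210127806, 'cx': 274.6728919565052, 'cy': 209.61971585099454, 'hand_eye': [[0.0001221436291469459, -0.24243612435271966, 0.9701673622060095, -0.13358755596681288], [0.00020884978491279014, -0.970167342100046, -0.24243614562251245, 0.06443354838205329], [0.9999999707313502, 0.00023223127558886922, -6.786702761783554e-05, -0.0016592807701387713], [0.0, 0.0, 0.0, 1.0]]}
```

View pics/scene0.png

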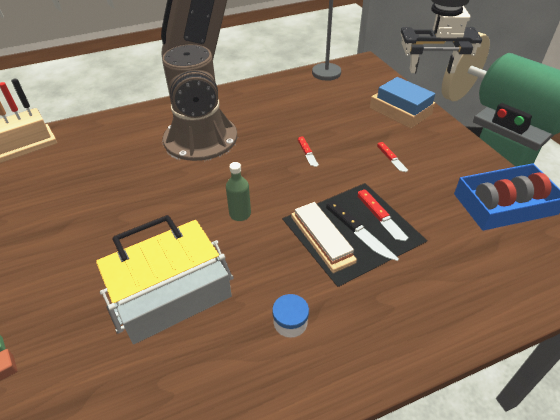

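View pics/side0.png

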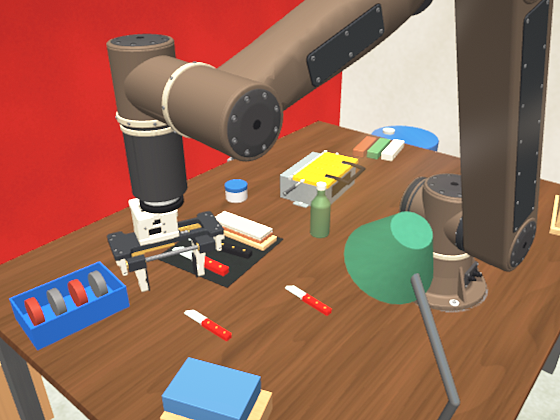

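View pics/wrist0.png

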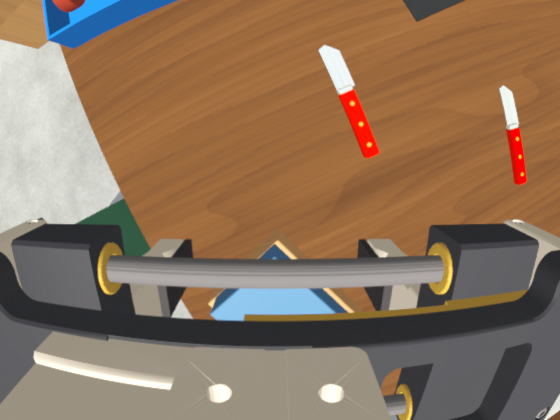

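The scene view shows the bin on the robot's right with its handle toward the robot. The mat is on the left, with the whetstone, black knife and red knife (outer lane) on it. The bottle stands at the near end and the tin at the far end. Two smaller red decoy knives lie off the mat. I'll enlarge crops to measure.

```bash
python3 - <<'E'
import cv2
a=cv2.imread("pics/scene0.png")
cv2.imwrite("pics/c1.png",cv2.resize(a[205:345,85:245],None,fx=5,fy=4.2857,interpolation=cv2.INTER_CUBIC)[:600,:800])
cv2.imwrite("pics/c2.png",cv2.resize(a[175:285,280:430],None,fx=5,fy=5,interpolation=cv2.INTER_CUBIC))
b=cv2.imread("pics/side0.png")
cv2.imwrite("pics/c3.png",cv2.resize(b[135:245,260:400],None,fx=5,fy=5,interpolation=cv2.INTER_CUBIC))
E
```

```text
(no output)
```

View pics/c1.png

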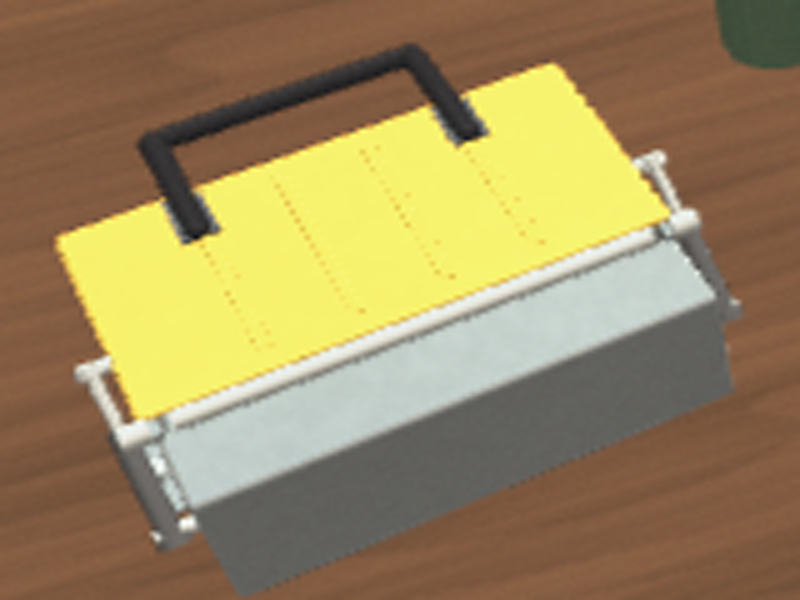

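View pics/c2.png

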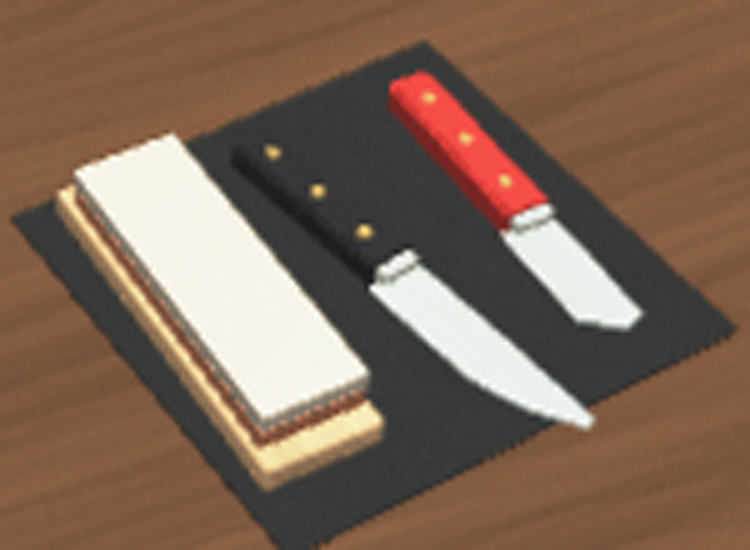

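View pics/c3.png

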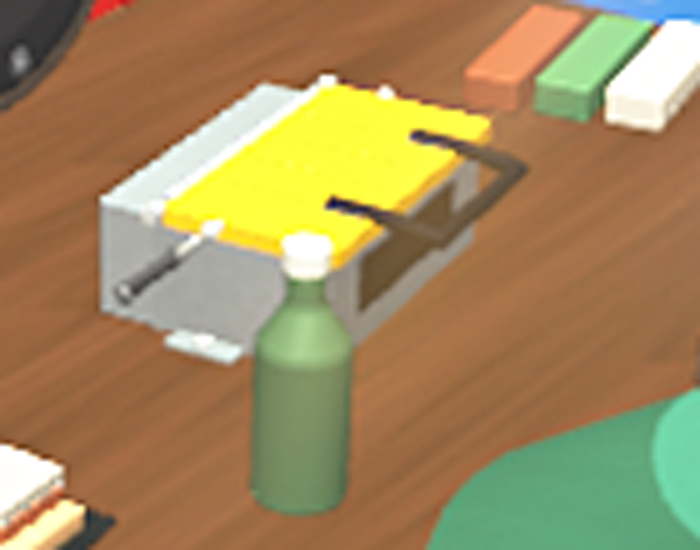

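```bash
cat > h.py <<'E'
import numpy as np
from plant import ctrl
from scipy.spatial.transform import Rotation as Ro
CAM={}
def cam(n):
    s=ctrl.snapshot(n); return s
def ray2z(s,p,z):
    d=np.array([(p[0]-s["cx"])/s["fx"],(p[1]-s["cy"])/s["fy"],1])
    R=np.array(s["R"]);t=np.array(s["t"]);c=-R.T@t;d=R.T@d
    return c+d*(z-c[2])/d[2]
def proj(s,X):
    q=np.array(s["R"])@np.asarray(X)+np.array(s["t"]);return np.array([s["fx"]*q[0]/q[2]+s["cx"],s["fy"]*q[1]/q[2]+s["cy"]])
def pose():
    o=ctrl.get_obs();return o["tool_pos"],Ro.from_euler('xyz',o["orientation"],degrees=True).as_matrix(),o
E
python3 - <<'E'
from h import *
s=cam("scene");d=cam("side")
c1=lambda x,y:((x+.5)/5-.5+85,(y+.5)/4.2857-.5+205)
c2=lambda x,y:((x+.5)/5-.5+280,(y+.5)/5-.5+175)
c3=lambda x,y:((x+.5)/5-.5+260,(y+.5)/5-.5+135)
np.set_printoptions(precision=4,suppress=True)
L=lambda n,f,cam,p,z:print(n,ray2z(cam,f(*p),z))
for n,p,z in[("barL",(152,143),.088),("barR",(410,50),.088),("FL",(60,238),.0905),("FR",(557,65),.0905),("RR",(668,217),.0905),("RL",(138,415),.0905),("hbR",(715,297),.084),("hbL",(200,505),.084)]:L(n,c1,s,p,z)
print("side")
for n,p,z in[("barR",(445,240),.088),("barL",(520,168),.088),("FR",(340,262),.0905),("FL",(490,120),.0905),("RR",(165,215),.0905),("RL",(330,83),.0905),("hbR",(102,200),.084)]:L(n,c3,d,p,z)
print("knife")
for n,p,z in[("r1",(429,97),.022),("r2",(466,138),.022),("r3",(505,181),.022),("butt a",(390,87),.022),("butt b",(432,73),.022),("tip a",(580,318),.013),("tip b",(641,318),.013),("tipmid",(628,328),.013)]:L(n,c2,s,p,z)
for n,p,z in[("whet1",(75,172),.04),("whet2",(365,380),.04),("sound r2",(318,190),.022),("sound r3",(364,231),.022),("s tip",(590,425),.013)]:L(n,c2,s,p,z)
L("bottlecap",lambda x,y:(x,y),s,(235,169),.165);L("bottlecap",lambda x,y:(x,y),d,(320.5,187),.165);L("tin",lambda x,y:(x,y),s,(291,308),.052)
E
```

```text
barL [ 0.4155 -0.3061  0.088 ]
barR [ 0.3949 -0.1831  0.088 ]
FL [ 0.467  -0.3521  0.0905]
FR [ 0.4365 -0.1226  0.0905]
RR [ 0.5589 -0.1071  0.0905]
RL [ 0.5875 -0.3365  0.0905]
hbR [ 0.6096 -0.1032  0.084 ]
hbL [ 0.6407 -0.3224  0.084 ]
side
barR [ 0.3939 -0.1842  0.088 ]
barL [ 0.4139 -0.3066  0.088 ]
FR [ 0.4251 -0.1135  0.0905]
FL [ 0.469  -0.3569  0.0905]
RR [ 0.551  -0.0986  0.0905]
RL [ 0.5929 -0.3418  0.0905]
hbR [ 0.6055 -0.1012  0.084 ]
knife
r1 [0.4585 0.327  0.022 ]
r2 [0.4934 0.3285 0.022 ]
r3 [0.5287 0.3301 0.022 ]
butt a [0.4433 0.312  0.022 ]
butt b [0.4427 0.3381 0.022 ]
tip a [0.6171 0.319  0.013 ]
tip b [0.6289 0.3462 0.013 ]
tipmid [0.6319 0.3367 0.013 ]
whet1 [0.4505 0.1235 0.04  ]
whet2 [0.6282 0.19   0.04  ]
sound r2 [0.496  0.2395 0.022 ]
sound r3 [0.5308 0.2467 0.022 ]
s tip [0.6754 0.2863 0.013 ]
bottlecap [ 0.3862 -0.0028  0.165 ]
bottlecap [0.358 0.022 0.165]
tin [ 0.7195 -0.0064  0.052 ]
```

```bash
python3 - <<'E'
from h import *
import cv2
np.set_printoptions(precision=4,suppress=True)
p,R,o=pose();print(p,R)
zy=np.degrees(np.arctan2(R[1,2],R[0,2]));print("jaw yaw",zy)
az=o["joint_pos"][0]
for n,t,ta in(("bin",8.,np.degrees(np.arctan2(-.245,.405))),("knife",92.7,np.degrees(np.arctan2(.33,.525))),):
  for k in(-180,0,180): print(n,k,"az",ta,"dq6 mag",(t+k-zy)-(ta-az))
b=cv2.imread("pics/side0.png");cv2.imwrite("pics/g.png",cv2.resize(b[195:300,95:245],None,fx=5,fy=5,interpolation=cv2.INTER_CUBIC))
E
```

```text
[0.2806 0.6137 0.2511] [[-0.0002  0.9094 -0.4158]
 [-0.0008 -0.4158 -0.9094]
 [-1.      0.0001  0.0008]]
jaw yaw -114.5726646415414
bin -180 az -31.17134902771984 dq6 mag 55.681682688642354
bin 0 az -31.17134902771984 dq6 mag 235.68168268864235
bin 180 az -31.17134902771984 dq6 mag 415.68168268864235
knife -180 az 32.15229514128234 dq6 mag 77.05803851964018
knife 0 az 32.15229514128234 dq6 mag 257.05803851964015
knife 180 az 32.15229514128234 dq6 mag 437.05803851964015
```

View pics/g.png

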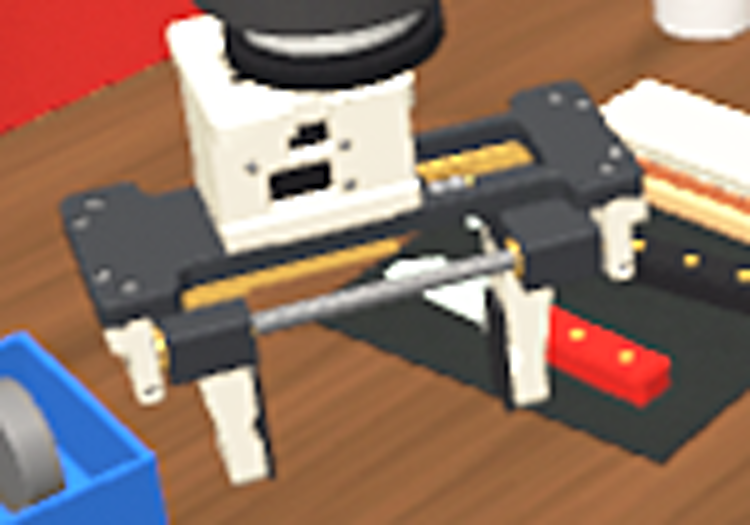

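```bash
cat >> h.py <<'E'
def down(jawyaw,tilt=0.):
    # tool x down, z at jawyaw; tilt (deg) about world horizontal axis y_t afterwards (rotation about tool y)
    a=np.radians(jawyaw);z=np.array([np.cos(a),np.sin(a),0]);x=np.array([0,0,-1.]);y=np.cross(z,x)
    return np.stack([x,y,z],1)@Ro.from_euler('y',tilt,degrees=True).as_matrix()
def plan(wps,start=None,fing=None):
    # wps: list of (p,R,n)
    if start is None: p,R,_=pose()
    else: p,R=start
    rows=[]
    for P,Q,n in wps:
        P=np.array(P,float);rv=Ro.from_matrix(R.T@Q).as_rotvec();p0,R0=p,R
        for k in range(n):
            d=R.T@((p0+(P-p0)*(k+1)/n)-p)
            R2=R0@Ro.from_rotvec(rv*(k+1)/n).as_matrix();w=np.degrees(Ro.from_matrix(R.T@R2).as_rotvec())/5
            r=dict(zip(("dx","dy","dz"),[round(float(v),1) for v in d*1000]));r.update(zip(("ax","ay","az"),[round(float(v),2) for v in w]))
            r={k:v for k,v in r.items() if abs(v)>(.05 if k[0]=='d' else .004)}
            rows.append(r)
            p=p+R@np.array([r.get(k,0) for k in("dx","dy","dz")])/1000
            R=R@Ro.from_rotvec(np.radians(5*np.array([r.get(k,0) for k in("ax","ay","az")]))).as_matrix()
    for r in rows:
        print(str(r).replace("'",'"'),end=",\n")
    print("end",p,Ro.from_matrix(R).as_euler('xyz',degrees=True))
E
python3 - <<'E'
from h import *
np.set_printoptions(precision=4,suppress=True)
_,R0,_=pose()
Q=down(-171.5);Qm=R0@Ro.from_rotvec(Ro.from_matrix(R0.T@Q).as_rotvec()*.5).as_matrix()
plan([((.5,.2,.27),Qm,9),((.405,-.245,.20),Q,10),((.405,-.245,.15),Q,2)])
E
```

```text
{"dx": -2.1, "dy": 41.3, "dz": 31.7, "ax": 0.63},
{"dx": -2.0, "dy": 42.9, "dz": 29.3, "ax": 0.64},
{"dx": -2.1, "dy": 44.6, "dz": 26.9, "ax": 0.63},
{"dx": -2.1, "dy": 45.9, "dz": 24.4, "ax": 0.63},
{"dx": -2.0, "dy": 47.2, "dz": 21.9, "ax": 0.63},
{"dx": -2.1, "dy": 48.4, "dz": 19.2, "ax": 0.64},
{"dx": -2.1, "dy": 49.3, "dz": 16.5, "ax": 0.63},
{"dx": -2.0, "dy": 50.2, "dz": 13.8, "ax": 0.63},
{"dx": -2.1, "dy": 50.9, "dz": 11.0, "ax": 0.63},
{"dx": 7.0, "dy": 29.8, "dz": 34.3, "ax": 0.57},
{"dx": 7.1, "dy": 31.5, "dz": 32.9, "ax": 0.57},
{"dx": 7.0, "dy": 33.1, "dz": 31.2, "ax": 0.57},
{"dx": 7.0, "dy": 34.6, "dz": 29.5, "ax": 0.57},
{"dx": 7.1, "dy": 36.1, "dz": 27.8, "ax": 0.57},
{"dx": 7.0, "dy": 37.3, "dz": 25.9, "ax": 0.57},
{"dx": 7.1, "dy": 38.6, "dz": 24.1, "ax": 0.57, "az": -0.01},
{"dx": 7.0, "dy": 39.8, "dz": 22.1, "ax": 0.57},
{"dx": 7.0, "dy": 40.8, "dz": 20.1, "ax": 0.57},
{"dx": 7.0, "dy": 41.8, "dz": 18.1, "ax": 0.57, "ay": 0.01},
{"dx": 25.0},
{"dx": 25.0},
end [ 0.405 -0.245  0.15 ] [-157.7631   89.9762   30.7143]
```

Call:
{"op": "send_rows", "data": {
  "deltas": [
    {"dx": -2, "dy": 41.3, "dz": 31.7, "ax": 0.63, "fingers": 0.5},
    {"dx": -2, "dy": 42.9, "dz": 29.3, "ax": 0.64, "fingers": 0.5},
    {"dx": -2, "dy": 44.6, "dz": 26.9, "ax": 0.63, "fingers": 0.5},
    {"dx": -2, "dy": 45.9, "dz": 24.4, "ax": 0.63, "fingers": 0.45},
    {"dx": -2, "dy": 47.2, "dz": 21.9, "ax": 0.63, "fingers": 0.45},
    {"dx": -2, "dy": 48.4, "dz": 19.2, "ax": 0.64, "fingers": 0.45},
    {"dx": -2, "dy": 49.3, "dz": 16.5, "ax": 0.63, "fingers": 0.4},
    {"dx": -2, "dy": 50.2, "dz": 13.8, "ax": 0.63, "fingers": 0.4},
    {"dx": -2, "dy": 50.9, "dz": 11, "ax": 0.63, "fingers": 0.4},
    {"dx": 7, "dy": 29.8, "dz": 34.3, "ax": 0.57, "fingers": 0.4},
    {"dx": 7, "dy": 31.5, "dz": 32.9, "ax": 0.57, "fingers": 0.4},
    {"dx": 7, "dy": 33.1, "dz": 31.2, "ax": 0.57, "fingers": 0.4}
  ]
}}

```text
validation failed for argument at $.de...
```

Call:
{"op": "send_rows", "data": {
  "deltas": [
    {"dx": 7, "dy": 34.6, "dz": 29.5, "ax": 0.57, "fingers": 0.4},
    {"dx": 7, "dy": 36.1, "dz": 27.8, "ax": 0.57, "fingers": 0.4},
    {"dx": 7, "dy": 37.3, "dz": 25.9, "ax": 0.57, "fingers": 0.4},
    {"dx": 7, "dy": 38.6, "dz": 24.1, "ax": 0.57, "fingers": 0.4},
    {"dx": 7, "dy": 39.8, "dz": 22.1, "ax": 0.57, "fingers": 0.4},
    {"dx": 7, "dy": 40.8, "dz": 20.1, "ax": 0.57, "fingers": 0.4},
    {"dx": 7, "dy": 41.8, "dz": 18.1, "ax": 0.57, "fingers": 0.4},
    {"dx": 25, "fingers": 0.4},
    {"dx": 25, "fingers": 0.4},
    {"fingers": 0.4}
  ]
}}

```text
validation failed for argument at $.de...
```

```bash
python3 - <<'E'
from h import *
import cv2
np.set_printoptions(precision=4,suppress=True)
p,R,o=pose();print(p,o["orientation"],o["force"],o["opening"],o["joint_pos"],o["clock"],"jaw",np.degrees(np.arctan2(R[1,2],R[0,2])))
for n in("scene","wrist"):cv2.imwrite(f"pics/{n}1.png",cam(n)["image"])
E
```

```text
[0.2806 0.6137 0.2511] [   8.0915   89.9542 -106.4812] [ 0.3978 -0.1691 -1.1878] 0.08774421802726673 [ 81.9377  20.5693   0.662   -0.0071 -70.138  -16.5079] 0.25 jaw -114.5726646415414
```

View pics/wrist1.png

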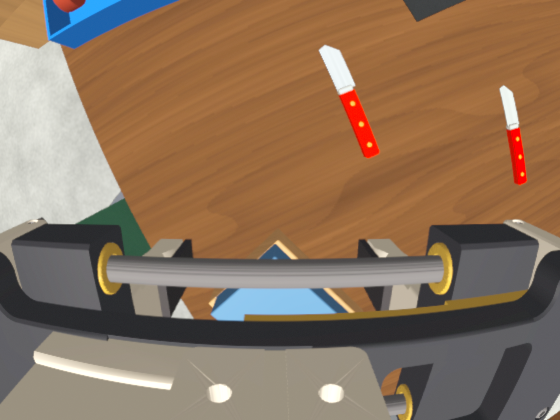

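View pics/scene1.png

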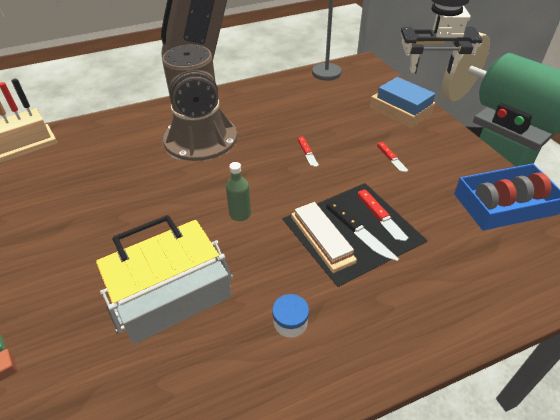

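The pictures match the start: nothing moved, because both calls were refused. I'll try one row with every key filled in.

Call:
{"op": "send_rows", "data": {
  "deltas": [
    {"dx": -2, "dy": 41.3, "dz": 31.7, "ax": 0.63, "ay": 0, "az": 0, "fingers": 0.5}
  ]
}}

```text
clock: 0.48
tool_pos: [0.3042, 0.5691, 0.2523]
orientation: [16.3, 89.9, -101.3]
force: [0.2, -0.4, 0.6]
opening: 0.0821
```

Call:
{"op": "send_rows", "data": {
  "deltas": [
    {"dx": -2, "dy": 42.9, "dz": 29.3, "ax": 0.64, "ay": 0, "az": 0, "fingers": 0.5},
    {"dx": -2, "dy": 44.6, "dz": 26.9, "ax": 0.63, "ay": 0, "az": 0, "fingers": 0.5},
    {"dx": -2, "dy": 45.9, "dz": 24.4, "ax": 0.63, "ay": 0, "az": 0, "fingers": 0.45},
    {"dx": -2, "dy": 47.2, "dz": 21.9, "ax": 0.63, "ay": 0, "az": 0, "fingers": 0.45},
    {"dx": -2, "dy": 48.4, "dz": 19.2, "ax": 0.64, "ay": 0, "az": 0, "fingers": 0.45},
    {"dx": -2, "dy": 49.3, "dz": 16.5, "ax": 0.63, "ay": 0, "az": 0, "fingers": 0.4},
    {"dx": -2, "dy": 50.2, "dz": 13.8, "ax": 0.63, "ay": 0, "az": 0, "fingers": 0.4},
    {"dx": -2, "dy": 50.9, "dz": 11, "ax": 0.63, "ay": 0, "az": 0, "fingers": 0.4},
    {"dx": 7, "dy": 29.8, "dz": 34.3, "ax": 0.57, "ay": 0, "az": 0, "fingers": 0.4},
    {"dx": 7, "dy": 31.5, "dz": 32.9, "ax": 0.57, "ay": 0, "az": 0, "fingers": 0.4},
    {"dx": 7, "dy": 33.1, "dz": 31.2, "ax": 0.57, "ay": 0, "az": 0, "fingers": 0.4}
  ]
}}

```text
clock: 1.85
tool_pos: [0.4711, 0.0652, 0.2485]
orientation: [176.6, 90.0, 25.0]
force: [1.4, -0.5, -0.8]
opening: 0.0349
```

Call:
{"op": "send_rows", "data": {
  "deltas": [
    {"dx": 7, "dy": 34.6, "dz": 29.5, "ax": 0.57, "ay": 0, "az": 0, "fingers": 0.4},
    {"dx": 7, "dy": 36.1, "dz": 27.8, "ax": 0.57, "ay": 0, "az": 0, "fingers": 0.4},
    {"dx": 7, "dy": 37.3, "dz": 25.9, "ax": 0.57, "ay": 0, "az": 0, "fingers": 0.4},
    {"dx": 7, "dy": 38.6, "dz": 24.1, "ax": 0.57, "ay": 0, "az": 0, "fingers": 0.4},
    {"dx": 7, "dy": 39.8, "dz": 22.1, "ax": 0.57, "ay": 0, "az": 0, "fingers": 0.4},
    {"dx": 7, "dy": 40.8, "dz": 20.1, "ax": 0.57, "ay": 0, "az": 0, "fingers": 0.4},
    {"dx": 7, "dy": 41.8, "dz": 18.1, "ax": 0.57, "ay": 0, "az": 0, "fingers": 0.4},
    {"dx": 25, "dy": 0, "dz": 0, "ax": 0, "ay": 0, "az": 0, "fingers": 0.4},
    {"dx": 25, "dy": 0, "dz": 0, "ax": 0, "ay": 0, "az": 0, "fingers": 0.4},
    {"dx": 0, "dy": 0, "dz": 0, "ax": 0, "ay": 0, "az": 0, "fingers": 0.4}
  ]
}}

```text
clock: 3.1
tool_pos: [0.4038, -0.2448, 0.1483]
orientation: [-20.0, 89.8, 168.5]
force: [-0.1, -0.4, 0.1]
opening: 0.0349
```

```bash
python3 - <<'E'
from h import *
import cv2
np.set_printoptions(precision=4,suppress=True)
p,R,o=pose();print(p,o["orientation"],o["force"],o["opening"],o["joint_pos"],o["clock"],"jaw",np.degrees(np.arctan2(R[1,2],R[0,2])))
for n in("scene","wrist"):cv2.imwrite(f"pics/{n}2.png",cam(n)["image"])
E
```

```text
[ 0.4038 -0.2448  0.1483] [-19.9609  89.8002 168.4817] [-0.1368 -0.4438  0.1363] 0.03487777713397307 [ -7.2678   7.1285 -32.2915  -0.0191 -50.7793  15.7226] 3.1 jaw -171.55720591316725
```

View pics/wrist2.png

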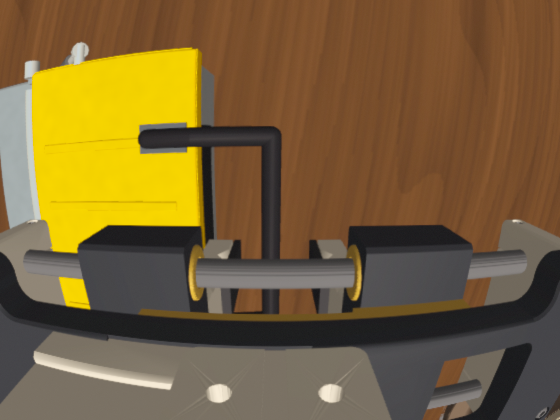

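View pics/scene2.png

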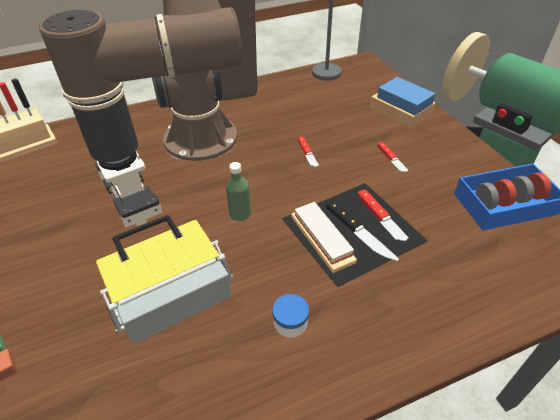

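The wrist view shows the bar running straight down column 271, centred between the fingers and parallel to them. I'll descend, then grip it.

Call:
{"op": "send_rows", "data": {
  "deltas": [
    {"dx": 18, "dy": 0, "dz": -2, "ax": 0, "ay": 0, "az": 0, "fingers": 0.4},
    {"dx": 18, "dy": 0, "dz": 0, "ax": 0, "ay": 0, "az": 0, "fingers": 0.4},
    {"dx": 18, "dy": 0, "dz": 0, "ax": 0, "ay": 0, "az": 0, "fingers": 0.4},
    {"dx": 0, "dy": 0, "dz": 0, "ax": 0, "ay": 0, "az": 0, "fingers": 0},
    {"dx": 0, "dy": 0, "dz": 0, "ax": 0, "ay": 0, "az": 0, "fingers": 0},
    {"dx": 0, "dy": 0, "dz": 0, "ax": 0, "ay": 0, "az": 0, "fingers": 0}
  ]
}}

```text
clock: 3.95
tool_pos: [0.4075, -0.2446, 0.0966]
orientation: [151.2, 89.9, -20.3]
force: [0.0, -0.8, 5.1]
opening: 0.0112
```

```bash
python3 - <<'E'
from h import *
np.set_printoptions(precision=4,suppress=True)
p,R,o=pose();print(p,o["force"],o["moment"],o["opening"],o["clock"])
import json
# bin frame
yaw=np.radians(8.5);bx=np.array([np.cos(yaw),np.sin(yaw),0]);bz=np.array([0,0,1.])
# arc about hinge, keep tool orientation
th=np.concatenate([np.linspace(0,1.5,19),np.linspace(1.5,1.86,7)[1:]])
P=lambda t:.175*(-np.cos(t)*bx+np.sin(t)*bz)
for a,b in zip(th[:-1],th[1:]):
    d=R.T@(P(b)-P(a))*1000;print("%.2f"%b,d.round(1))
E
```

```text
[ 0.4075 -0.2446  0.0966] [ 0.0112 -0.8454  5.1038] [-0.3234 -0.4004 -0.1346] 0.011162609061520385 3.95
0.08 [-14.6   0.   -0.6]
0.17 [-14.5   0.   -1.8]
0.25 [-14.3   0.   -3. ]
0.33 [-14.    0.   -4.2]
0.42 [-13.6   0.   -5.4]
0.50 [-13.1   0.   -6.5]
0.58 [-12.5   0.   -7.5]
0.67 [-11.8   0.   -8.5]
0.75 [-11.1   0.   -9.5]
0.83 [-10.2   0.  -10.4]
0.92 [ -9.3   0.  -11.2]
1.00 [ -8.4   0.  -11.9]
1.08 [ -7.3   0.  -12.6]
1.17 [ -6.3   0.  -13.2]
1.25 [ -5.2   0.  -13.6]
1.33 [ -4.   0. -14.]
1.42 [ -2.8   0.  -14.3]
1.50 [ -1.6   0.  -14.5]
1.56 [ -0.4   0.  -10.5]
1.62 [  0.2  -0.  -10.5]
1.68 [  0.8  -0.  -10.5]
1.74 [  1.5  -0.  -10.4]
1.80 [  2.1  -0.  -10.3]
1.86 [  2.7  -0.  -10.1]
```

Call:
{"op": "send_rows", "data": {
  "deltas": [
    {"dx": -14.6, "dy": 0, "dz": -0.6, "ax": 0, "ay": 0, "az": 0, "fingers": 0},
    {"dx": -14.5, "dy": 0, "dz": -1.8, "ax": 0, "ay": 0, "az": 0, "fingers": 0},
    {"dx": -14.3, "dy": 0, "dz": -3, "ax": 0, "ay": 0, "az": 0, "fingers": 0},
    {"dx": -14, "dy": 0, "dz": -4.2, "ax": 0, "ay": 0, "az": 0, "fingers": 0}
  ]
}}

```text
clock: 4.45
tool_pos: [0.4164, -0.2433, 0.1537]
orientation: [22.4, 90.0, -149.1]
force: [1.9, -5.1, -6.7]
opening: 0.0112
```

```bash
python3 - <<'E'
from h import *
np.set_printoptions(precision=4,suppress=True)
p,R,o=pose();print(p,o["force"],o["moment"],o["opening"],o["clock"])
E
```

```text
[ 0.4164 -0.2433  0.1537] [ 1.8751 -5.1285 -6.6536] [-1.8752 -0.4317  0.002 ] 0.011194810712818377 4.45
```

Force is low, as expected. Continuing the swing.

Call:
{"op": "send_rows", "data": {
  "deltas": [
    {"dx": -13.6, "dy": 0, "dz": -5.4, "ax": 0, "ay": 0, "az": 0, "fingers": 0},
    {"dx": -13.1, "dy": 0, "dz": -6.5, "ax": 0, "ay": 0, "az": 0, "fingers": 0},
    {"dx": -12.5, "dy": 0, "dz": -7.5, "ax": 0, "ay": 0, "az": 0, "fingers": 0},
    {"dx": -11.8, "dy": 0, "dz": -8.5, "ax": 0, "ay": 0, "az": 0, "fingers": 0},
    {"dx": -11.1, "dy": 0, "dz": -9.5, "ax": 0, "ay": 0, "az": 0, "fingers": 0},
    {"dx": -10.2, "dy": 0, "dz": -10.4, "ax": 0, "ay": 0, "az": 0, "fingers": 0}
  ]
}}

```text
clock: 5.2
tool_pos: [0.46, -0.2372, 0.2261]
orientation: [1.5, 89.5, -170.0]
force: [-12.9, -6.4, 7.6]
opening: 0.0111
```

```bash
python3 - <<'E'
from h import *
import cv2
np.set_printoptions(precision=4,suppress=True)
p,R,o=pose();print(p,o["force"],o["moment"],o["opening"],o["clock"])
cv2.imwrite("pics/s3.png",cam("scene")["image"])
E
```

```text
[ 0.46   -0.2372  0.2261] [-12.9144  -6.3763   7.583 ] [-2.4939  5.1372 -0.0527] 0.01110536186127098 5.2
```

View pics/s3.png

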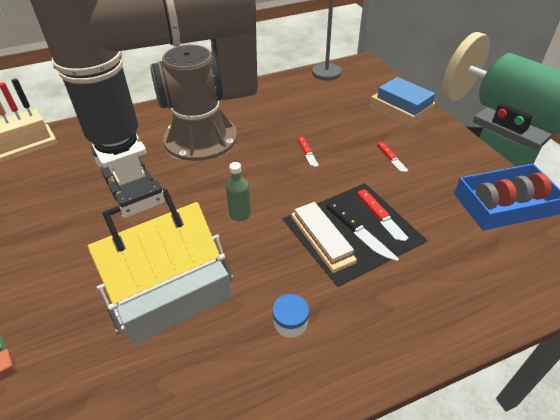

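```bash
python3 - <<'E'
from h import *
np.set_printoptions(precision=4,suppress=True)
p,R,o=pose();print(p,o["force"],o["moment"],o["opening"],o["clock"])
yaw=np.radians(8.5);bx=np.array([np.cos(yaw),np.sin(yaw),0]);print((p-np.array([.4075,-.2446,.0966]))@bx, p[2]-.0966)
E
```

```text
[ 0.4614 -0.2371  0.2275] [-15.0478  -1.5532  13.0304] [-0.9145  5.8752 -0.0329] 0.01113083512074603 5.25
0.05439630167067231 0.13093417101445465
```

```bash
python3 - <<'E'
from h import *
import cv2
np.set_printoptions(precision=4,suppress=True)
s=cam("side");w=cam("wrist")
p,R,o=pose();print(p,o["force"],o["moment"],o["opening"],o["clock"],o["qvel"])
cv2.imwrite("pics/w3.png",w["image"]);cv2.imwrite("pics/d3.png",cv2.resize(s["image"][60:220,230:430],None,fx=4,fy=3.75,interpolation=cv2.INTER_CUBIC))
E
```

```text
[ 0.4603 -0.2371  0.2266] [-14.3637  -6.6861   9.5177] [-2.2528  5.2363 -0.0354] 0.011029103725017812 5.35 [-0.1005 -0.0524 -1.0007 -0.0109  0.6038 -0.0042]
```

View pics/w3.png

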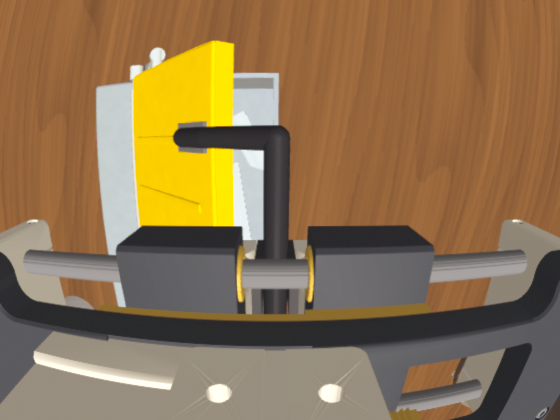

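View pics/d3.png

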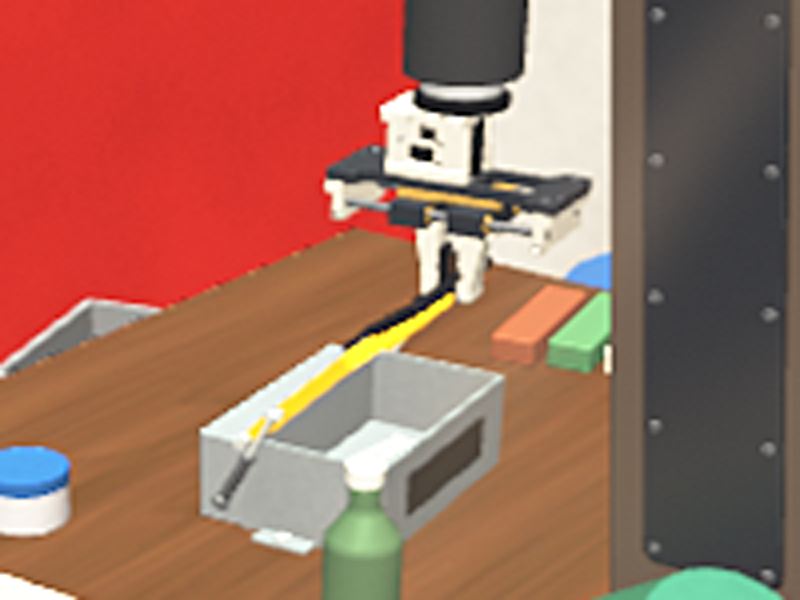

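Call:
{"op": "send_rows", "data": {
  "deltas": [
    {"dx": -11, "dy": 0, "dz": -9.5, "ax": 0, "ay": 0, "az": 0, "fingers": 0},
    {"dx": -8.4, "dy": 0, "dz": -11.9, "ax": 0, "ay": 0, "az": 0, "fingers": 0},
    {"dx": -7.3, "dy": 0, "dz": -12.6, "ax": 0, "ay": 0, "az": 0, "fingers": 0}
  ]
}}

```text
clock: 5.72
tool_pos: [0.4955, -0.2322, 0.2539]
orientation: [20.1, 89.8, -151.4]
force: [-6.2, -5.2, 5.1]
opening: 0.0111
```

```bash
python3 - <<'E'
from h import *
np.set_printoptions(precision=4,suppress=True)
p,R,o=pose();print(p,o["force"],o["opening"],o["clock"])
yaw=np.radians(8.5);bx=np.array([np.cos(yaw),np.sin(yaw),0]);a=(p-np.array([.4075,-.2446,.0966]))@bx*1000; print(a, np.hypot(175-a,(p[2]-.0966)*1000))
E
```

```text
[ 0.4955 -0.2322  0.2539] [-6.2224 -5.2378  5.1112] 0.01113521519195135 5.725
88.88246241174723 179.3608397571705
```

Call:
{"op": "send_rows", "data": {
  "deltas": [
    {"dx": -7, "dy": 0, "dz": -13, "ax": 0, "ay": 0, "az": 0, "fingers": 0},
    {"dx": -5.6, "dy": 0, "dz": -13.6, "ax": 0, "ay": 0, "az": 0, "fingers": 0},
    {"dx": -4, "dy": 0, "dz": -14, "ax": 0, "ay": 0, "az": 0, "fingers": 0},
    {"dx": -2.8, "dy": 0, "dz": -14.3, "ax": 0, "ay": 0, "az": 0, "fingers": 0},
    {"dx": -1.6, "dy": 0, "dz": -14.5, "ax": 0, "ay": 0, "az": 0, "fingers": 0}
  ]
}}

```text
clock: 6.35
tool_pos: [0.5666, -0.222, 0.2749]
orientation: [105.5, 89.9, -66.0]
force: [-0.5, -6.9, 3.7]
opening: 0.0108
```

```bash
python3 - <<'E'
from h import *
np.set_printoptions(precision=4,suppress=True)
p,R,o=pose();print(p,o["force"],o["opening"],o["clock"])
yaw=np.radians(8.5);bx=np.array([np.cos(yaw),np.sin(yaw),0]);a=(p-np.array([.4075,-.2446,.0966]))@bx*1000; print(a, np.hypot(175-a,(p[2]-.0966)*1000))
E
```

```text
[ 0.5666 -0.222   0.2749] [-0.4623 -6.9317  3.6634] 0.010792044504428161 6.35
160.67173792161321 178.87797141391957
```

Call:
{"op": "send_rows", "data": {
  "deltas": [
    {"dx": 0.5, "dy": 0, "dz": -10.5, "ax": 0, "ay": 0, "az": 0, "fingers": 0},
    {"dx": 1, "dy": 0, "dz": -10.5, "ax": 0, "ay": 0, "az": 0, "fingers": 0},
    {"dx": 1.5, "dy": 0, "dz": -10.5, "ax": 0, "ay": 0, "az": 0, "fingers": 0},
    {"dx": 2, "dy": 0, "dz": -10.3, "ax": 0, "ay": 0, "az": 0, "fingers": 0},
    {"dx": 2.5, "dy": 0, "dz": -8, "ax": 0, "ay": 0, "az": 0, "fingers": 0},
    {"dx": 1.5, "dy": 0, "dz": -5, "ax": 0, "ay": 0, "az": 0, "fingers": 0},
    {"dx": 0, "dy": 0, "dz": 0, "ax": 0, "ay": 0, "az": 0, "fingers": 0}
  ]
}}

```text
clock: 7.22
tool_pos: [0.6235, -0.214, 0.268]
orientation: [148.6, 89.5, -22.9]
force: [5.8, -4.9, 7.8]
opening: 0.0115
```

```bash
python3 - <<'E'
from h import *
import cv2
np.set_printoptions(precision=4,suppress=True)
p,R,o=pose();print(p,o["force"],o["opening"],o["clock"])
yaw=np.radians(8.5);bx=np.array([np.cos(yaw),np.sin(yaw),0]);a=(p-np.array([.4075,-.2446,.0966]))@bx*1000; print(a, np.hypot(175-a,(p[2]-.0966)*1000))
s=cam("side")
cv2.imwrite("pics/d4.png",cv2.resize(s["image"][60:220,230:430],None,fx=4,fy=3.75,interpolation=cv2.INTER_CUBIC))
E
```

```text
[ 0.6235 -0.214   0.268 ] [ 5.7981 -4.8839  7.7989] 0.011486266295502444 7.225
218.16513278225736 176.7690464535106
```

View pics/d4.png

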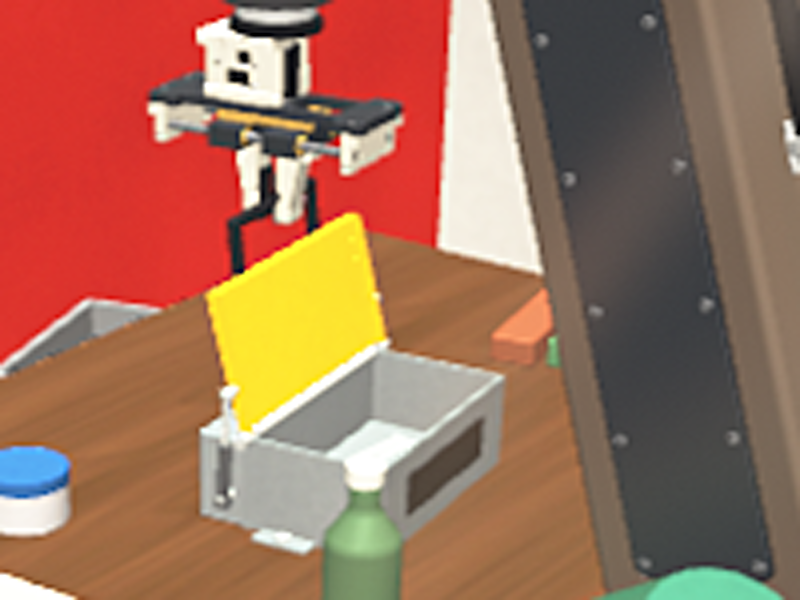

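The lid stands past vertical with the bar in the pads. I'll push it slightly onto the stop, then release and lift.

Call:
{"op": "send_rows", "data": {
  "deltas": [
    {"dx": 0, "dy": 0, "dz": -3, "ax": 0, "ay": 0, "az": 0, "fingers": 0},
    {"dx": 0, "dy": 0, "dz": 0, "ax": 0, "ay": 0, "az": 0, "fingers": 0.4},
    {"dx": 0, "dy": 0, "dz": 0, "ax": 0, "ay": 0, "az": 0, "fingers": 0.4},
    {"dx": 0, "dy": 0, "dz": 0, "ax": 0, "ay": 0, "az": 0, "fingers": 0.4},
    {"dx": -15, "dy": 0, "dz": 0, "ax": 0, "ay": 0, "az": 0, "fingers": 0.4},
    {"dx": -25, "dy": 0, "dz": 0, "ax": 0, "ay": 0, "az": 0, "fingers": 0.4}
  ]
}}

```text
clock: 8.02
tool_pos: [0.623, -0.2121, 0.3044]
orientation: [-12.1, 89.9, 176.4]
force: [0.8, 0.1, 0.1]
opening: 0.0349
```

```bash
python3 - <<'E'
from h import *
import cv2
np.set_printoptions(precision=4,suppress=True)
p,R,o=pose();print(p,o["force"],o["opening"],o["clock"],o["joint_pos"])
s=cam("scene")
cv2.imwrite("pics/s4.png",s["image"])
# knife plan
ang=np.radians(2.7);k=np.array([.4945,.3285,0])+.030*np.array([np.cos(ang),np.sin(ang),0]);print(k)
_,R0,_=pose();Q=down(-87.3);Rr=lambda f:R0@Ro.from_rotvec(Ro.from_matrix(R0.T@Q).as_rotvec()*f).as_matrix()
plan([((.60,.0,.30),Rr(.45),5),((k[0],k[1],.22),Q,8),((k[0],k[1],.14),Q,3)])
E
```

```text
[ 0.623  -0.2121  0.3044] [0.7511 0.132  0.1341] 0.034886029149437885 8.025 [ -1.8625  17.5118   3.1406  -0.0029 -75.7247  10.3544]
[0.5245 0.3299 0.    ]
{"dx": 1.7, "dy": -42.8, "dz": -1.5, "ax": -1.52, "az": -0.01},
{"dx": 1.8, "dy": -42.3, "dz": -7.1, "ax": -1.51},
{"dx": 1.8, "dy": -40.9, "dz": -12.6, "ax": -1.52, "az": -0.01},
{"dx": 1.8, "dy": -39.0, "dz": -17.9, "ax": -1.51, "ay": -0.01},
{"dx": 1.8, "dy": -36.2, "dz": -22.9, "ax": -1.52, "az": -0.01},
{"dx": 10.0, "dy": -35.3, "dz": -23.3, "ax": -1.16},
{"dx": 10.0, "dy": -32.7, "dz": -26.8, "ax": -1.15, "az": -0.01},
{"dx": 10.0, "dy": -29.9, "dz": -30.0, "ax": -1.16},
{"dx": 10.0, "dy": -26.7, "dz": -32.8, "ax": -1.16},
{"dx": 10.0, "dy": -23.3, "dz": -35.3, "ax": -1.16, "az": -0.01},
{"dx": 10.0, "dy": -19.6, "dz": -37.5, "ax": -1.15, "ay": -0.01},
{"dx": 10.0, "dy": -15.7, "dz": -39.3, "ax": -1.16, "az": -0.01},
{"dx": 10.0, "dy": -11.6, "dz": -40.7, "ax": -1.16},
{"dx": 26.7},
{"dx": 26.6},
{"dx": 26.7},
end [0.5245 0.3299 0.14  ] [ -44.7301   89.9898 -132.0151]
```

View pics/s4.png

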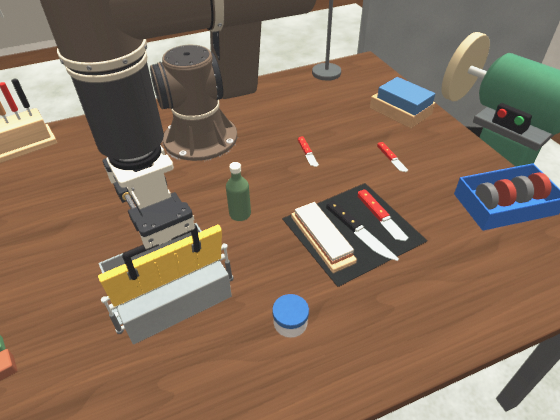

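The lid stays open by itself. Moving to the knife.

Call:
{"op": "send_rows", "data": {
  "deltas": [
    {"dx": -5, "dy": -42.8, "dz": -1.5, "ax": -1.52, "ay": 0, "az": 0, "fingers": 0.55},
    {"dx": 4, "dy": -42.3, "dz": -7.1, "ax": -1.51, "ay": 0, "az": 0, "fingers": 0.55},
    {"dx": 4, "dy": -40.9, "dz": -12.6, "ax": -1.52, "ay": 0, "az": 0, "fingers": 0.55},
    {"dx": 4, "dy": -39, "dz": -17.9, "ax": -1.51, "ay": 0, "az": 0, "fingers": 0.55},
    {"dx": 2, "dy": -36.2, "dz": -22.9, "ax": -1.52, "ay": 0, "az": 0, "fingers": 0.55},
    {"dx": 10, "dy": -35.3, "dz": -23.3, "ax": -1.16, "ay": 0, "az": 0, "fingers": 0.55},
    {"dx": 10, "dy": -32.7, "dz": -26.8, "ax": -1.15, "ay": 0, "az": 0, "fingers": 0.55},
    {"dx": 10, "dy": -29.9, "dz": -30, "ax": -1.16, "ay": 0, "az": 0, "fingers": 0.55},
    {"dx": 10, "dy": -26.7, "dz": -32.8, "ax": -1.16, "ay": 0, "az": 0, "fingers": 0.55},
    {"dx": 10, "dy": -23.3, "dz": -35.3, "ax": -1.16, "ay": 0, "az": 0, "fingers": 0.55},
    {"dx": 10, "dy": -19.6, "dz": -37.5, "ax": -1.15, "ay": 0, "az": 0, "fingers": 0.55},
    {"dx": 10, "dy": -15.7, "dz": -39.3, "ax": -1.16, "ay": 0, "az": 0, "fingers": 0.55}
  ]
}}

```text
clock: 9.57
tool_pos: [0.5328, 0.2909, 0.2259]
orientation: [129.7, 89.9, 36.8]
force: [0.2, 0.5, -0.3]
opening: 0.0484
```

Call:
{"op": "send_rows", "data": {
  "deltas": [
    {"dx": 10, "dy": -11.6, "dz": -40.7, "ax": -1.16, "ay": 0, "az": 0, "fingers": 0.55},
    {"dx": 27, "dy": 0, "dz": 0, "ax": 0, "ay": 0, "az": 0, "fingers": 0.55},
    {"dx": 27, "dy": 0, "dz": 0, "ax": 0, "ay": 0, "az": 0, "fingers": 0.55},
    {"dx": 27, "dy": 0, "dz": 0, "ax": 0, "ay": 0, "az": 0, "fingers": 0.55},
    {"dx": 0, "dy": 0, "dz": 0, "ax": 0, "ay": 0, "az": 0, "fingers": 0.55}
  ]
}}

```text
clock: 10.2
tool_pos: [0.5228, 0.3299, 0.1328]
orientation: [-45.8, 89.8, -133.2]
force: [-0.2, 0.4, 0.4]
opening: 0.0483
```

```bash
python3 - <<'E'
from h import *
import cv2
np.set_printoptions(precision=4,suppress=True)
p,R,o=pose();print(p,o["force"],o["opening"],o["clock"],o["joint_pos"],"jaw",np.degrees(np.arctan2(R[1,2],R[0,2])))
for n in("scene","wrist"):cv2.imwrite(f"pics/{n}5.png",cam(n)["image"])
E
```

```text
[0.5228 0.3299 0.1328] [-0.2191  0.371   0.4309] 0.04833409386361559 10.2 [ 50.3226  20.9896 -15.3383  -0.0148 -53.8684  42.3675] jaw -87.31854871781286
```

View pics/wrist5.png

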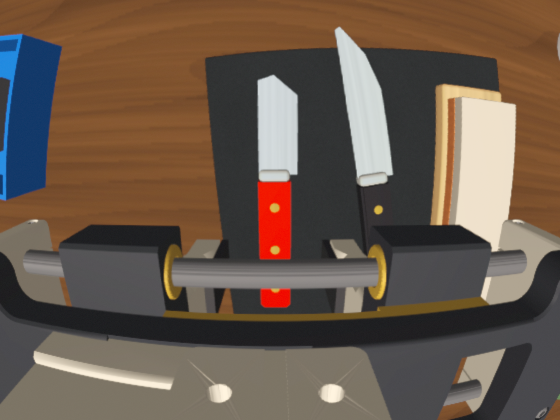

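View pics/scene5.png

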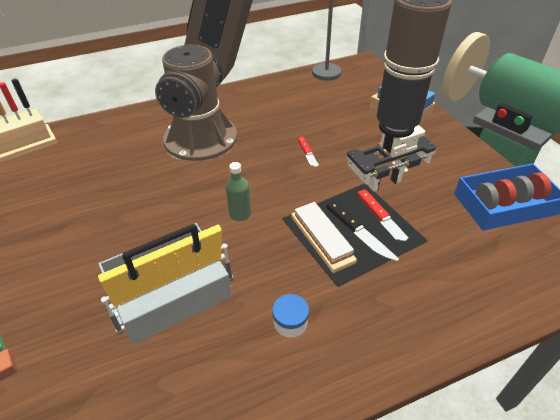

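The wrist view shows the handle upright in columns 258–291, centred between the fingers. The lid is still open. I'll work out the placing pose, because the 193 mm wide body has to clear both the open lid and the front rim.

```bash
python3 - <<'E'
import numpy as np
res=[]
ov=9 # overlap of pads with handle, handle bottom t=-(19-ov... )
for m in (2,3,4):
  best=None
  for b in np.arange(0,30,1.):
    B=np.radians(b);u=np.array([-np.sin(B),np.cos(B)]);v=np.array([np.cos(B),np.sin(B)])
    for gx in np.arange(-45,20,1.):
      for gz in np.arange(30,110,1.):
        G=np.array([gx,gz])
        # rim points
        ok=True
        for P in(np.array([-60,88.]),np.array([-64,88.])):
          q=P-G;t=q@u;s=q@v
          if not(t<47-m and s<-(33.5+m)):ok=False
        c=G+47*u+97*v
        # distance from lid plane front face: lid through (60,88) leaning back 15deg; normal toward front
        n=np.array([-np.cos(np.radians(15)),np.sin(np.radians(15))])
        for cc in(c,c+120*u):
          if (cc-np.array([60,88.]))@n-3<m:ok=False
        tip=min((G-19*u+s*v)[1] for s in(-33.5,33.5))
        if tip<14+2:ok=False
        hb=min((G-(19+18-ov)*u+s*v)[1] for s in(-12.5,12.5))-14
        if hb<0: ok=False
        if ok and(best is None or hb<best[0]):best=(round(hb,1),b,gx,gz,c.round(1))
  print(m,best)
E
```

```text
2 (np.float64(12.6), np.float64(17.0), np.float64(-13.0), np.float64(57.0), array([ 66. , 130.3]))
3 (np.float64(14.5), np.float64(18.0), np.float64(-12.0), np.float64(59.0), array([ 65.7, 133.7]))
4 (np.float64(16.5), np.float64(19.0), np.float64(-11.0), np.float64(61.0), array([ 65.4, 137. ]))
```

Call:
{"op": "send_rows", "data": {
  "deltas": [
    {"dx": 30, "dy": 0, "dz": 0, "ax": 0, "ay": 0, "az": 0, "fingers": 0.55},
    {"dx": 30, "dy": 0, "dz": 0, "ax": 0, "ay": 0, "az": 0, "fingers": 0.55},
    {"dx": 22, "dy": 0, "dz": 0, "ax": 0, "ay": 0, "az": 0, "fingers": 0.55},
    {"dx": 13, "dy": 0, "dz": 0, "ax": 0, "ay": 0, "az": 0, "fingers": 0.55},
    {"dx": 0, "dy": 0, "dz": 0, "ax": 0, "ay": 0, "az": 0, "fingers": 0.55},
    {"dx": 0, "dy": 0, "dz": 0, "ax": 0, "ay": 0, "az": 0, "fingers": 0.55}
  ]
}}

```text
clock: 11.05
tool_pos: [0.5242, 0.3312, 0.0403]
orientation: [128.7, 89.9, 41.4]
force: [0.7, -0.4, 0.2]
opening: 0.0478
```

Call:
{"op": "send_rows", "data": {
  "deltas": [
    {"dx": 0, "dy": 0, "dz": 0, "ax": 0, "ay": 0, "az": 0, "fingers": 0},
    {"dx": 0, "dy": 0, "dz": 0, "ax": 0, "ay": 0, "az": 0, "fingers": 0},
    {"dx": 0, "dy": 0, "dz": 0, "ax": 0, "ay": 0, "az": 0, "fingers": 0},
    {"dx": 0, "dy": 0, "dz": 0, "ax": 0, "ay": 0, "az": 0, "fingers": 0}
  ]
}}

```text
clock: 11.55
tool_pos: [0.5236, 0.3307, 0.0393]
orientation: [128.9, 90.0, 41.6]
force: [-1.1, 0.2, 3.4]
opening: 0.0244
```

```bash
python3 - <<'E'
from h import *
import cv2
np.set_printoptions(precision=4,suppress=True)
p,R,o=pose();print(p,o["force"],o["moment"],o["opening"],o["clock"])
cv2.imwrite("pics/w6.png",cam("wrist")["image"])
E
```

```text
[0.5236 0.3307 0.0393] [-1.08    0.1747  3.4343] [-0.0465  0.3108 -0.0548] 0.024351079890501122 11.55
```

View pics/w6.png

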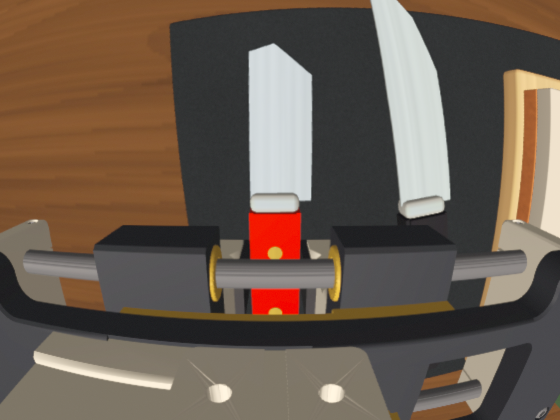

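```bash
cat >> h.py <<'E'
def wray(s,px,p,R):
    v=np.array([px[0]-s["cx"],px[1]-s["cy"]]);r=np.linalg.norm(v);th=r/s["fx"]
    d=np.append(v/r*np.sin(th),np.cos(th));H=np.array(s["hand_eye"])
    return p+R@H[:3,3], R@H[:3,:3]@d
def wz(s,px,p,R,z):
    c,d=wray(s,px,p,R);return c+d*(z-c[2])/d[2]
E
python3 - <<'E'
from h import *
np.set_printoptions(precision=4,suppress=True)
p,R,o=pose();s=cam("wrist")
for n,px,z in(("bolster L",(250,204),.020),("bolster R",(300,204),.020),("endL",(249,55),.013),("endtip",(274,43),.013),("endR",(311,73),.013),("bladeRbase",(311,200),.013),("handle front",(275,212),.022)):
    X=wz(s,px,p,R,z);print(n,X,"tool",(R.T@(X-p)))
EOF=0
# transfer plan
yaw=np.radians(8.5);bx=np.array([np.cos(yaw),np.sin(yaw),0]);by=np.array([-np.sin(yaw),np.cos(yaw),0]);C=np.array([.5213,-.2276,0])
print(C)
R0=R;Q=down(-171.5);Rr=lambda f:R0@Ro.from_rotvec(Ro.from_matrix(R0.T@Q).as_rotvec()*f).as_matrix()
P=C-.05*bx; 
plan([((.5236,.3307,.11),R0,3),((.50,.2,.28),Rr(.2),4),((.47,-.05,.28),Rr(.7),6),((P[0],P[1],.28),Q,4)])
E
```

```text
bolster L [0.5528 0.3457 0.02  ] tool [ 0.0193  0.0299 -0.0137]
bolster R [0.554  0.3216 0.02  ] tool [0.0193 0.0299 0.0105]
endL [0.6258 0.3497 0.013 ] tool [ 0.0263  0.103  -0.0143]
endtip [0.6325 0.3379 0.013 ] tool [ 0.0263  0.1091 -0.0021]
endR [0.6181 0.3192 0.013 ] tool [0.0263 0.0939 0.0159]
bladeRbase [0.5547 0.3155 0.013 ] tool [0.0263 0.0303 0.0166]
handle front [0.5499 0.3335 0.022 ] tool [ 0.0173  0.0264 -0.0016]
[ 0.5213 -0.2276  0.    ]
{"dx": -23.6},
{"dx": -23.5},
{"dx": -23.6, "dz": -0.1},
{"dx": -42.5, "dy": -7.4, "dz": 32.4, "ax": 0.84},
{"dx": -42.5, "dy": -5.0, "dz": 32.8, "ax": 0.84},
{"dx": -42.5, "dy": -2.6, "dz": 33.1, "ax": 0.85},
{"dx": -42.5, "dy": -0.2, "dz": 33.2, "ax": 0.84},
{"dy": 5.3, "dz": 41.6, "ax": 1.4},
{"dy": 10.4, "dz": 40.7, "ax": 1.41},
{"dy": 15.3, "dz": 39.0, "ax": 1.4},
{"dx": -0.1, "dy": 20.0, "dz": 37.0, "ax": 1.4},
{"dy": 24.3, "dz": 34.2, "ax": 1.4},
{"dy": 28.2, "dz": 31.0, "ax": 1.41},
{"dy": 38.7, "dz": 25.3, "ax": 1.26},
{"dy": 41.3, "dz": 20.9, "ax": 1.26},
{"dy": 43.3, "dz": 16.2, "ax": 1.27},
{"dy": 44.8, "dz": 11.4, "ax": 1.26},
end [ 0.4718 -0.2349  0.28  ] [-153.2893   89.9794   35.198 ]
```

Call:
{"op": "send_rows", "data": {
  "deltas": [
    {"dx": -12, "dy": 0, "dz": 0, "ax": 0, "ay": 0, "az": 0, "fingers": 0},
    {"dx": -28, "dy": 0, "dz": 0, "ax": 0, "ay": 0, "az": 0, "fingers": 0},
    {"dx": -32, "dy": 0, "dz": 0, "ax": 0, "ay": 0, "az": 0, "fingers": 0},
    {"dx": -42.5, "dy": -7.4, "dz": 32.4, "ax": 0.84, "ay": 0, "az": 0, "fingers": 0},
    {"dx": -42.5, "dy": -5, "dz": 32.8, "ax": 0.84, "ay": 0, "az": 0, "fingers": 0},
    {"dx": -42.5, "dy": -2.6, "dz": 33.1, "ax": 0.85, "ay": 0, "az": 0, "fingers": 0},
    {"dx": -42.5, "dy": 0, "dz": 33.2, "ax": 0.84, "ay": 0, "az": 0, "fingers": 0}
  ]
}}

```text
clock: 12.52
tool_pos: [0.4994, 0.1985, 0.2828]
orientation: [-175.6, 90.0, 80.1]
force: [0.1, 0.8, -1.8]
opening: 0.0245
```

Call:
{"op": "send_rows", "data": {
  "deltas": [
    {"dx": 0, "dy": 5.3, "dz": 41.6, "ax": 1.4, "ay": 0, "az": 0, "fingers": 0},
    {"dx": 0, "dy": 10.4, "dz": 40.7, "ax": 1.41, "ay": 0, "az": 0, "fingers": 0},
    {"dx": 0, "dy": 15.3, "dz": 39, "ax": 1.4, "ay": 0, "az": 0, "fingers": 0},
    {"dx": 0, "dy": 20, "dz": 37, "ax": 1.4, "ay": 0, "az": 0, "fingers": 0},
    {"dx": 0, "dy": 24.3, "dz": 34.2, "ax": 1.4, "ay": 0, "az": 0, "fingers": 0},
    {"dx": 0, "dy": 28.2, "dz": 31, "ax": 1.41, "ay": 0, "az": 0, "fingers": 0},
    {"dx": 0, "dy": 38.7, "dz": 25.3, "ax": 1.26, "ay": 0, "az": 0, "fingers": 0},
    {"dx": 0, "dy": 41.3, "dz": 20.9, "ax": 1.26, "ay": 0, "az": 0, "fingers": 0},
    {"dx": 0, "dy": 43.3, "dz": 16.2, "ax": 1.27, "ay": 0, "az": 0, "fingers": 0},
    {"dx": 0, "dy": 44.8, "dz": 11.4, "ax": 1.26, "ay": 0, "az": 0, "fingers": 0},
    {"dx": 0, "dy": 0, "dz": 0, "ax": 0, "ay": 0, "az": 0, "fingers": 0}
  ]
}}

```text
clock: 13.9
tool_pos: [0.4712, -0.2375, 0.2808]
orientation: [-6.6, 89.9, -178.4]
force: [0.1, -0.4, -1.2]
opening: 0.0247
```

```bash
python3 - <<'E'
from h import *
import cv2
np.set_printoptions(precision=4,suppress=True)
p,R,o=pose();print(p,o["force"],o["opening"],o["clock"],o["joint_pos"],"jaw",np.degrees(np.arctan2(R[1,2],R[0,2])))
for n in("scene","wrist"):cv2.imwrite(f"pics/{n}7.png",cam(n)["image"])
E
```

```text
[ 0.4712 -0.2375  0.2808] [ 0.1222 -0.3544 -1.1868] 0.02468526996742728 13.9 [ -5.4332   5.5495 -15.1362   0.008  -69.3753  13.6239] jaw -171.80645707459553
```

View pics/wrist7.png

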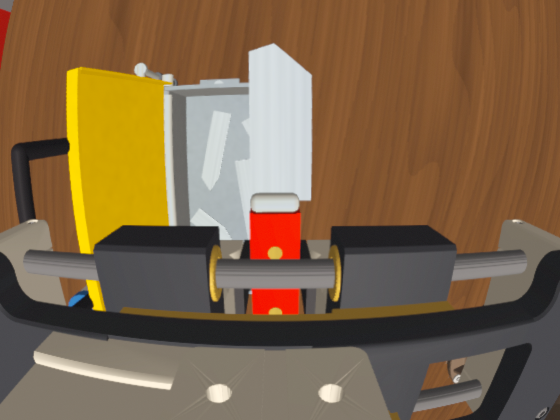

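View pics/scene7.png

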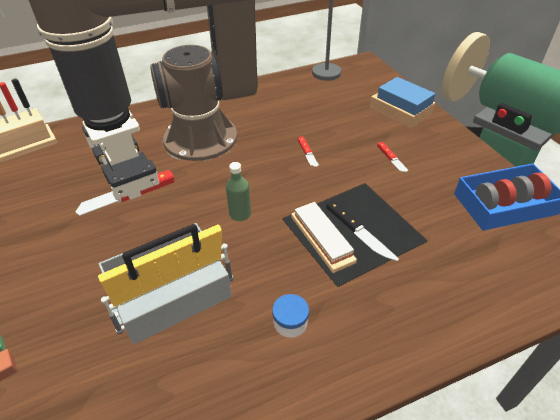

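The knife hangs level in the grip and hasn't slipped. The bin's inside and its far (−y) end wall show at row ~90. I'll check the mouth end with that pixel and plan the tilted approach.

```bash
python3 - <<'E'
from h import *
np.set_printoptions(precision=4,suppress=True)
p,R,o=pose();s=cam("wrist")
yaw=np.radians(8.5);bx=np.array([np.cos(yaw),np.sin(yaw),0]);by=np.array([-np.sin(yaw),np.cos(yaw),0]);C=np.array([.5213,-.2276,0]);Z=np.array([0,0,1.])
for n,px,z in(("inner rim -y",(190,95),.088),("inner rim -y",(240,93),.088),("lid hinge edge",(166,180),.088)):
    X=wz(s,px,p,R,z);print(n,X,(X-C)@bx,(X-C)@by)
b=np.radians(17);u=-np.sin(b)*bx+np.cos(b)*Z
G=C-.013*bx+.012*by+.057*Z
T=G+.006*u
Q=down(-171.5,17)
print("final TCP",T)
plan([(T+.12*u,Q,5),(T+.05*u,Q,4)])
E
```

```text
inner rim -y [ 0.5715 -0.3227  0.088 ] 0.03557328103196816 -0.10142782107063499
inner rim -y [ 0.5208 -0.33    0.088 ] -0.015652627626036253 -0.10120129764116435
lid hinge edge [ 0.5872 -0.232   0.088 ] 0.06455618090932226 -0.014105071086421311
final TCP [ 0.5049 -0.2179  0.0627]
{"dx": 20.7, "dy": -2.4, "dz": -0.1, "ay": 0.68},
{"dx": 20.7, "dy": -2.3, "dz": 1.2, "ay": 0.68},
{"dx": 20.6, "dy": -2.4, "dz": 2.3, "ay": 0.68},
{"dx": 20.4, "dy": -2.3, "dz": 3.6, "ay": 0.68},
{"dx": 20.1, "dy": -2.4, "dz": 4.8, "ay": 0.68},
{"dx": 17.5},
{"dx": 17.5},
{"dx": 17.5},
{"dx": 17.5, "dy": 0.1},
end [ 0.4905 -0.2201  0.1106] [-179.9297   73.0058    8.5662]
```

```bash
python3 - <<'E'
from h import *
import cv2
a=cv2.imread("pics/wrist7.png");cv2.imwrite("pics/c7.png",cv2.resize(a[60:180,60:220],None,fx=5,fy=5,interpolation=cv2.INTER_CUBIC))
s=cam("scene")["image"];cv2.imwrite("pics/c7s.png",cv2.resize(s[215:345,85:245],None,fx=5,fy=4.6,interpolation=cv2.INTER_CUBIC))
E
```

```text
(no output)
```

View pics/c7.png

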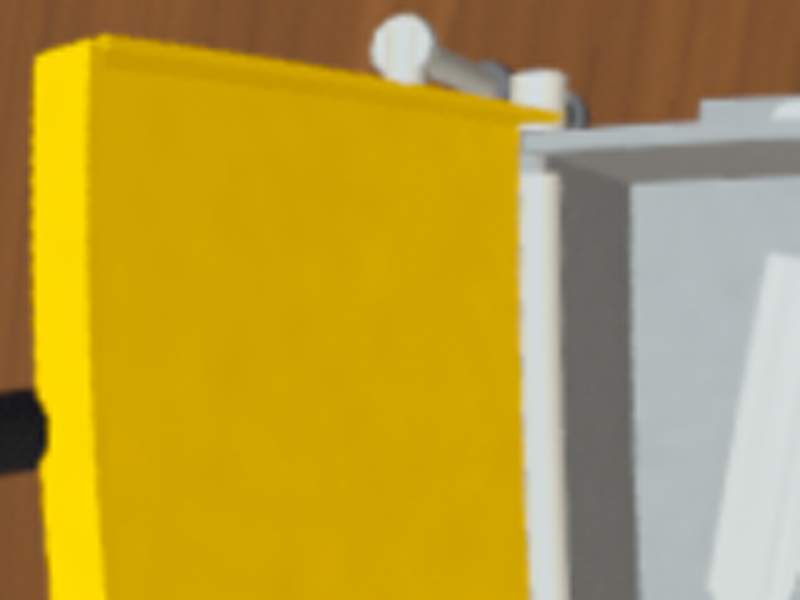

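View pics/c7s.png

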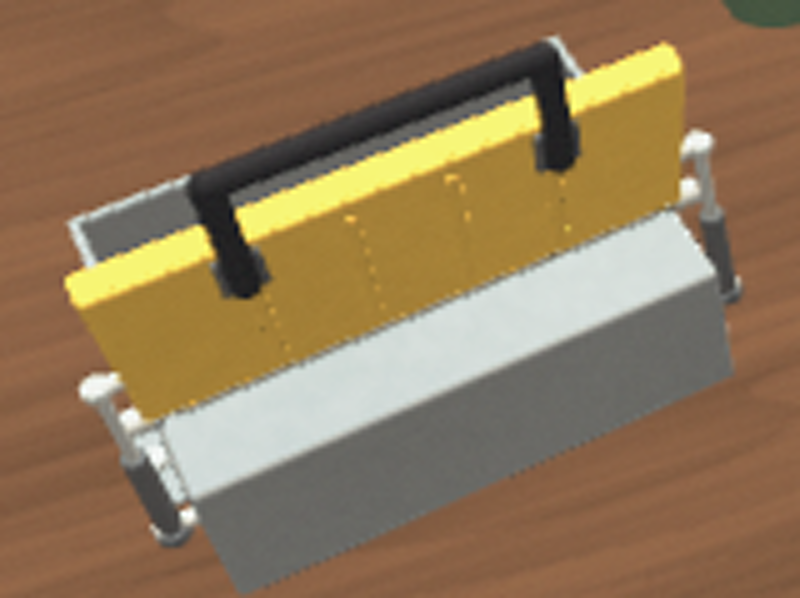

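```bash
python3 - <<'E'
from h import *
np.set_printoptions(precision=4,suppress=True)
p,R,o=pose();s=cam("wrist")
yaw=np.radians(8.5);bx=np.array([np.cos(yaw),np.sin(yaw),0]);by=np.array([-np.sin(yaw),np.cos(yaw),0]);C=np.array([.5213,-.2276,0]);Z=np.array([0,0,1.])
for n,px,z in(("inner rim -y",(172,91.4),.088),("inner rim",(216,89.6),.088),("floor",(200,96.4),.014),("floorcorner",(187,96.7),.014),("outer",(165,86.5),.088)):
    X=wz(s,px,p,R,z);print(n,X,(X-C)@bx,(X-C)@by)
c=cam("scene")
for q in((70,222),(555,38),(713,272),(200,497)):
    X=ray2z(c,((q[0]+.5)/5-.5+85,(q[1]+.5)/4.6-.5+215),.088 if q[0]<600 and q[0]!=200 else .084);print(X,(X-C)@bx,(X-C)@by)
E
```

```text
inner rim -y [ 0.5921 -0.3237  0.088 ] 0.05584832251721561 -0.10550811972866989
inner rim [ 0.5461 -0.3297  0.088 ] 0.00947763778886301 -0.10463052985428434
floor [ 0.5797 -0.3265  0.014 ] 0.043142450806030574 -0.10643981001486168
floorcorner [ 0.5964 -0.3246  0.014 ] 0.059934036590736206 -0.10700641011117196
outer [ 0.6006 -0.3283  0.088 ] 0.06356799793723418 -0.11130581600965148
[ 0.4741 -0.3495  0.088 ] -0.06470170538401679 -0.11358699523478662
[ 0.4432 -0.1259  0.088 ] -0.06215508916374608 0.11216025822393479
[ 0.6088 -0.1038  0.084 ] 0.10487509993902405 0.10946352159128968
[ 0.6412 -0.3225  0.084 ] 0.10452739822773521 -0.11157709067537383
```

Call:
{"op": "send_rows", "data": {
  "deltas": [
    {"dx": 20.7, "dy": -2.6, "dz": 0, "ax": 0, "ay": 0.68, "az": 0, "fingers": 0},
    {"dx": 20.7, "dy": -2.6, "dz": 1.2, "ax": 0, "ay": 0.68, "az": 0, "fingers": 0},
    {"dx": 20.6, "dy": -2.6, "dz": 2.3, "ax": 0, "ay": 0.68, "az": 0, "fingers": 0},
    {"dx": 20.4, "dy": -2.6, "dz": 3.6, "ax": 0, "ay": 0.68, "az": 0, "fingers": 0},
    {"dx": 20.1, "dy": -2.6, "dz": 4.8, "ax": 0, "ay": 0.68, "az": 0, "fingers": 0},
    {"dx": 17.5, "dy": 0, "dz": 0, "ax": 0, "ay": 0, "az": 0, "fingers": 0},
    {"dx": 17.5, "dy": 0, "dz": 0, "ax": 0, "ay": 0, "az": 0, "fingers": 0},
    {"dx": 15, "dy": 0, "dz": 0, "ax": 0, "ay": 0, "az": 0, "fingers": 0},
    {"dx": 0, "dy": 0, "dz": 0, "ax": 0, "ay": 0, "az": 0, "fingers": 0},
    {"dx": 0, "dy": 0, "dz": 0, "ax": 0, "ay": 0, "az": 0, "fingers": 0}
  ]
}}

```text
clock: 15.45
tool_pos: [0.485, -0.2199, 0.13]
orientation: [180.0, 73.0, 8.5]
force: [-0.0, -0.6, -1.3]
opening: 0.0244
```

```bash
cat >> h.py <<'E'
yaw=np.radians(8.3);bx=np.array([np.cos(yaw),np.sin(yaw),0]);by=np.array([-np.sin(yaw),np.cos(yaw),0]);C=np.array([.5213,-.2270,0]);Z=np.array([0,0,1.])
def binrep():
    p,R,o=pose();G=p+.006*R[:,0];d=G-C
    be=np.degrees(np.arctan2(R[:,0]@bx,-R[2,0]));u=-R[:,0];v=-R[:,2]
    f=lambda X:np.array([(X-C)@bx,X[2]])*1000
    g=f(G);u2=np.array([u@bx,u[2]]);v2=np.array([v@bx,v[2]])
    q=np.array([-60,88.])-g
    c=g+47*u2+97*v2;n=np.array([-np.cos(np.radians(15)),np.sin(np.radians(15))])
    hb=(g-29.3*u2-12.5*v2)[1]-14
    print("G",g.round(1),"by",round(d@by*1000,1),"beta",be.round(1),"rim: body gap",round(47-q@u2,1),"finger gap",round(-33.5-q@v2,1),"lid gap",round((c-np.array([60,88]))@n-3,1),"handle above floor",hb.round(1),"F",o["force"].round(1),"open",o["opening"],"t",o["clock"],"level(y.z)",R[2,1].round(3), "yaw err", np.degrees(np.arctan2(R[0,1]*bx[0]+R[1,1]*bx[1],-(R[:,1]@by))).round(2))
E
python3 - <<'E'
from h import *
import cv2
binrep()
for n in("side","wrist"):cv2.imwrite(f"pics/{n}8.png",cam(n)["image"])
E
```

```text
G [-33.1 124.3] by 12.3 beta 17.0 rim: body gap 73.8 finger gap 2.8 lid gap 39.0 handle above floor 78.6 F [-0.  -0.6 -1.3] open 0.02439729061449477 t 15.45 level(y.z) 0.0 yaw err 0.22
```

View pics/wrist8.png

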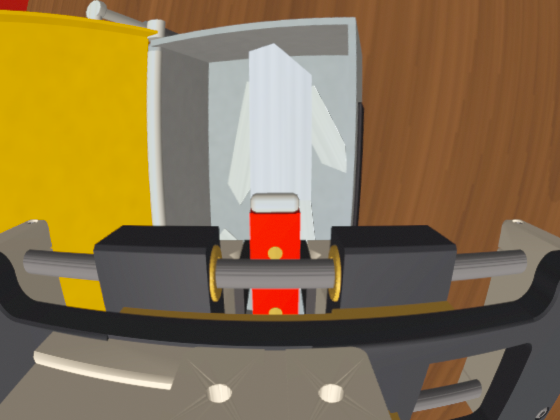

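View pics/side8.png

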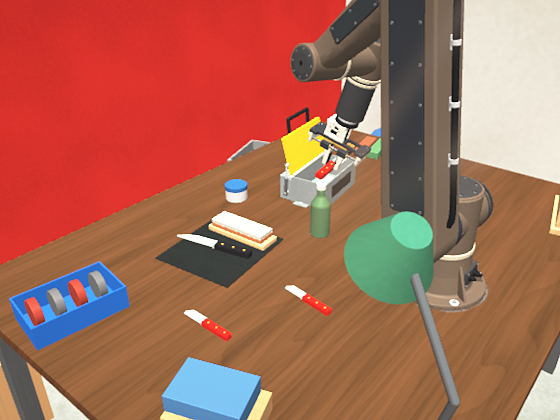

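Call:
{"op": "send_rows", "data": {
  "deltas": [
    {"dx": 15, "dy": 0, "dz": 0, "ax": 0, "ay": 0, "az": 0, "fingers": 0},
    {"dx": 15, "dy": 0, "dz": 0, "ax": 0, "ay": 0, "az": 0, "fingers": 0},
    {"dx": 15, "dy": 0, "dz": 0, "ax": 0, "ay": 0, "az": 0, "fingers": 0},
    {"dx": 10, "dy": 0, "dz": 0, "ax": 0, "ay": 0, "az": 0, "fingers": 0},
    {"dx": 5, "dy": 0, "dz": 0, "ax": 0, "ay": 0, "az": 0, "fingers": 0},
    {"dx": 0, "dy": 0, "dz": 0, "ax": 0, "ay": 0, "az": 0, "fingers": 0}
  ]
}}

```text
clock: 16.3
tool_pos: [0.5021, -0.2175, 0.0718]
orientation: [-180.0, 73.0, 8.5]
force: [0.5, 0.1, -1.7]
opening: 0.0248
```

```bash
python3 - <<'E'
from h import *
import cv2
binrep()
im=cam("side")["image"]
cv2.imwrite("pics/d9.png",cv2.resize(im[90:220,250:410],None,fx=5,fy=4.6,interpolation=cv2.INTER_CUBIC))
cv2.imwrite("pics/w9.png",cam("wrist")["image"])
E
```

```text
G [-15.9  66. ] by 12.2 beta 17.0 rim: body gap 13.1 finger gap 2.3 lid gap 7.2 handle above floor 20.3 F [ 0.5  0.1 -1.7] open 0.024775435434775058 t 16.3 level(y.z) -0.0 yaw err 0.18
```

View pics/d9.png

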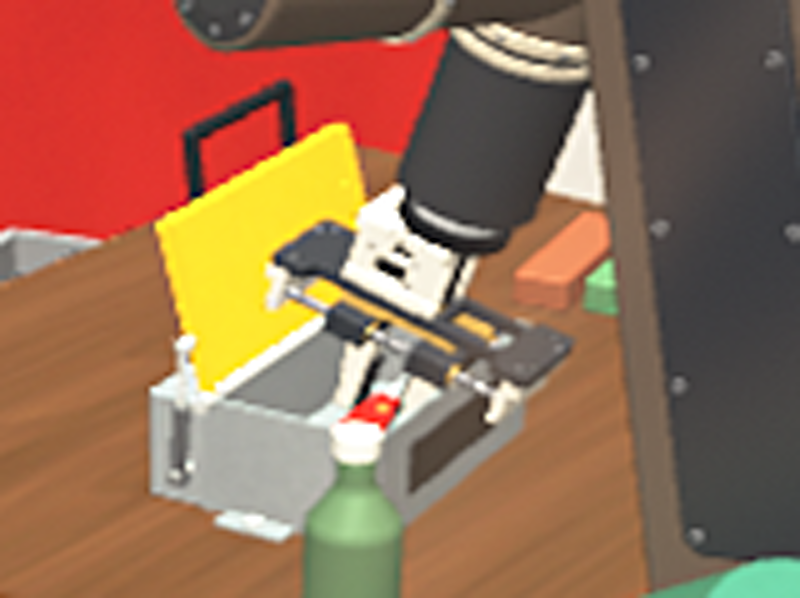

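View pics/w9.png

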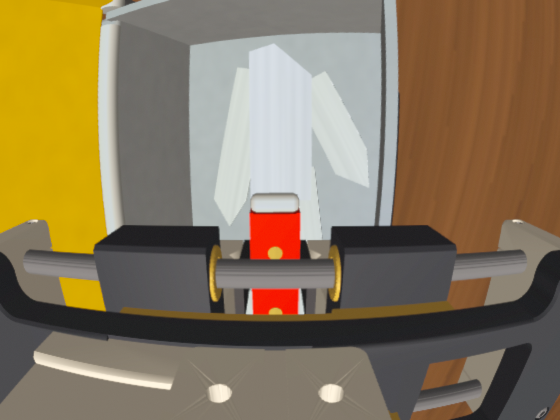

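Call:
{"op": "send_rows", "data": {
  "deltas": [
    {"dx": 5, "dy": 0, "dz": 0, "ax": 0, "ay": 0, "az": 0, "fingers": 0},
    {"dx": 3, "dy": 0, "dz": 0, "ax": 0, "ay": 0, "az": 0, "fingers": 0},
    {"dx": 2, "dy": 0, "dz": 0, "ax": 0, "ay": 0, "az": 0, "fingers": 0},
    {"dx": 0, "dy": 0, "dz": 0, "ax": 0, "ay": 0, "az": 0, "fingers": 0},
    {"dx": 0, "dy": 0, "dz": 0, "ax": 0, "ay": 0, "az": 0, "fingers": 0}
  ]
}}

```text
clock: 17.02
tool_pos: [0.5048, -0.2171, 0.0641]
orientation: [180.0, 73.0, 8.5]
force: [-8.5, 2.4, 19.7]
opening: 0.0243
```

```bash
python3 -c "
from h import *
binrep()"
```

```text
G [-13.2  58.3] by 12.2 beta 17.0 rim: body gap 4.9 finger gap 2.6 lid gap 2.7 handle above floor 12.7 F [-8.5  2.4 19.7] open 0.024326437774515083 t 17.025 level(y.z) 0.0 yaw err 0.21
```

```bash
python3 - <<'E'
from h import *
import cv2
binrep()
im=cam("side")["image"]
cv2.imwrite("pics/d10.png",cv2.resize(im[130:215,300:390],None,fx=7,fy=7,interpolation=cv2.INTER_CUBIC))
cv2.imwrite("pics/w10.png",cam("wrist")["image"])
p,R,o=pose();print(p,o["force"],o["moment"])
E
```

```text
G [-13.2  58.3] by 12.2 beta 17.0 rim: body gap 4.9 finger gap 2.6 lid gap 2.7 handle above floor 12.7 F [-8.5  2.4 19.7] open 0.024326437774515083 t 17.025 level(y.z) 0.0 yaw err 0.21
[ 0.50478286 -0.21712887  0.06410142] [-8.56819219  2.81467521 20.26802763] [0.9218929  2.86556225 0.27689159]
```

View pics/d10.png

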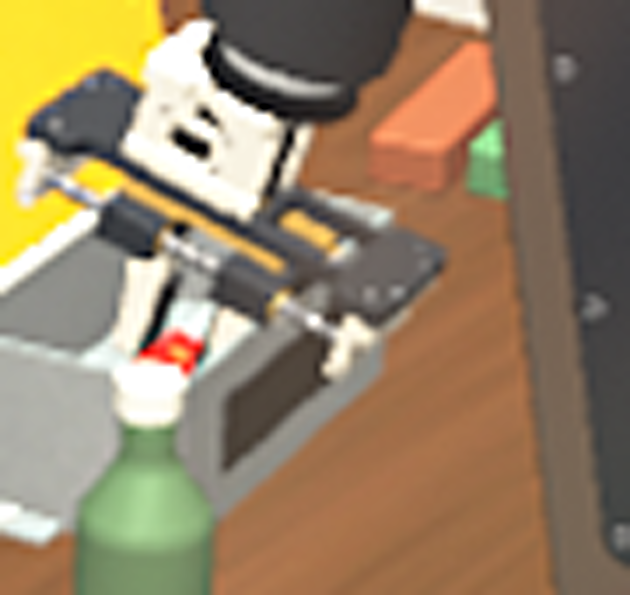

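View pics/w10.png

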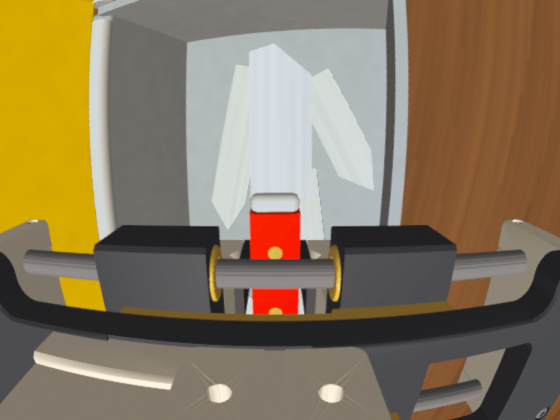

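The side view shows the gripper's carriage just touching the front rim; the force lies along the tool axis. The knife is low in the bin, fully inside the walls, with its lower edge about 12 mm above the floor. I'll back off 1 mm and open just enough to let it slide out.

Call:
{"op": "send_rows", "data": {
  "deltas": [
    {"dx": -1, "dy": 0, "dz": 0, "ax": 0, "ay": 0, "az": 0, "fingers": 0},
    {"dx": 0, "dy": 0, "dz": 0, "ax": 0, "ay": 0, "az": 0, "fingers": 0.27},
    {"dx": 0, "dy": 0, "dz": 0, "ax": 0, "ay": 0, "az": 0, "fingers": 0.28},
    {"dx": 0, "dy": 0, "dz": 0, "ax": 0, "ay": 0, "az": 0, "fingers": 0.29}
  ]
}}

```text
clock: 17.62
tool_pos: [0.5051, -0.2171, 0.0644]
orientation: [179.9, 72.9, 8.4]
force: [-3.8, 3.6, 10.9]
opening: 0.0249
```

```bash
python3 - <<'E'
from h import *
import cv2
binrep()
cv2.imwrite("pics/w11.png",cam("wrist")["image"])
E
```

```text
G [-12.9  58.7] by 12.1 beta 17.1 rim: body gap 5.2 finger gap 2.9 lid gap 2.6 handle above floor 13.0 F [-3.8  3.6 10.9] open 0.02486571221981554 t 17.625 level(y.z) 0.0 yaw err 0.2
```

View pics/w11.png

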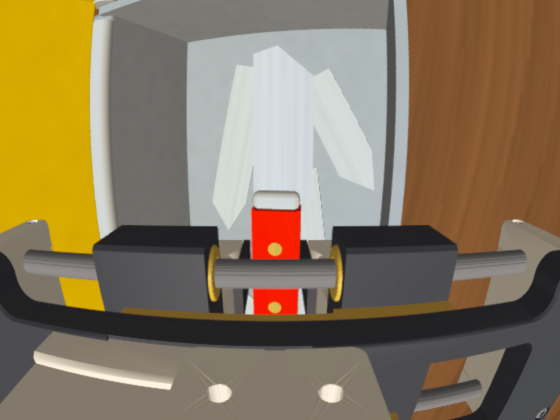

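The handle already looks narrower (columns 252–300) and has shifted a little, so the knife is sliding down gently in the loosened pads. I'll hold, then ease open slowly.

Call:
{"op": "send_rows", "data": {
  "deltas": [
    {"dx": 0, "dy": 0, "dz": 0, "ax": 0, "ay": 0, "az": 0, "fingers": 0.285},
    {"dx": 0, "dy": 0, "dz": 0, "ax": 0, "ay": 0, "az": 0, "fingers": 0.285}
  ]
}}

```text
clock: 17.92
tool_pos: [0.5049, -0.2171, 0.0644]
orientation: [180.0, 73.0, 8.4]
force: [-4.9, 2.2, 10.1]
opening: 0.0247
```

```bash
python3 - <<'E'
from h import *
import cv2
binrep()
cv2.imwrite("pics/w12.png",cam("wrist")["image"])
E
```

```text
G [-13.   58.6] by 12.2 beta 17.0 rim: body gap 5.2 finger gap 2.8 lid gap 2.6 handle above floor 13.0 F [-4.9  2.2 10.1] open 0.0246536528293488 t 17.925 level(y.z) 0.0 yaw err 0.2
```

View pics/w12.png

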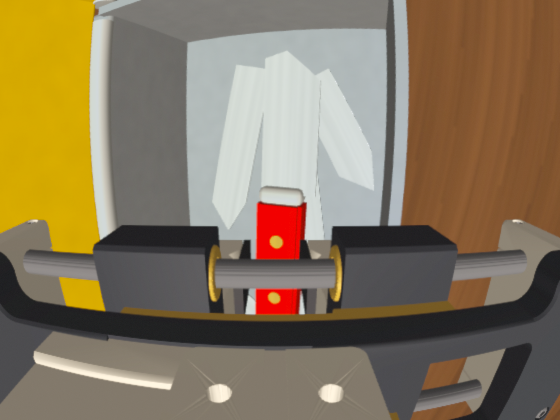

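The knife is lower and beginning to roll flat (handle columns 258–305). I'll keep easing open.

Call:
{"op": "send_rows", "data": {
  "deltas": [
    {"dx": 0, "dy": 0, "dz": 0, "ax": 0, "ay": 0, "az": 0, "fingers": 0.29},
    {"dx": 0, "dy": 0, "dz": 0, "ax": 0, "ay": 0, "az": 0, "fingers": 0.295},
    {"dx": 0, "dy": 0, "dz": 0, "ax": 0, "ay": 0, "az": 0, "fingers": 0.3}
  ]
}}

```text
clock: 18.35
tool_pos: [0.5055, -0.2171, 0.0646]
orientation: [179.9, 72.9, 8.4]
force: [-2.5, 2.9, 10.8]
opening: 0.0263
```

```bash
python3 - <<'E'
from h import *
import cv2
binrep()
cv2.imwrite("pics/w13.png",cam("wrist")["image"])
E
```

```text
G [-12.5  58.9] by 12.1 beta 17.1 rim: body gap 5.2 finger gap 3.4 lid gap 2.3 handle above floor 13.2 F [-2.5  2.9 10.8] open 0.026252567850429308 t 18.35 level(y.z) 0.0 yaw err 0.2
```

View pics/w13.png

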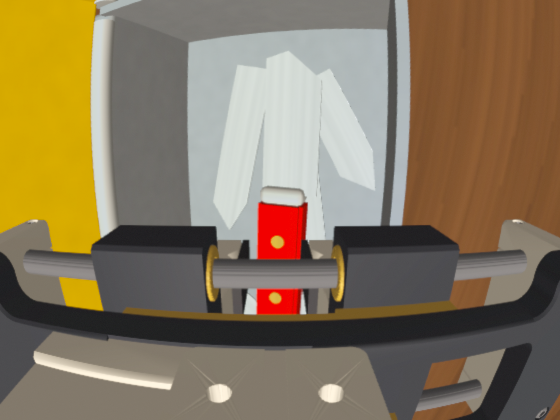

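Hardly any change, so the knife is resting on the floor. I'll open a bit more and withdraw along the tool axis.

Call:
{"op": "send_rows", "data": {
  "deltas": [
    {"dx": 0, "dy": 0, "dz": 0, "ax": 0, "ay": 0, "az": 0, "fingers": 0.315},
    {"dx": 0, "dy": 0, "dz": 0, "ax": 0, "ay": 0, "az": 0, "fingers": 0.335},
    {"dx": -4, "dy": 0, "dz": 0, "ax": 0, "ay": 0, "az": 0, "fingers": 0.335},
    {"dx": -8, "dy": 0, "dz": 0, "ax": 0, "ay": 0, "az": 0, "fingers": 0.335},
    {"dx": -15, "dy": 0, "dz": 0, "ax": 0, "ay": 0, "az": 0, "fingers": 0.335},
    {"dx": -25, "dy": 0, "dz": 0, "ax": 0, "ay": 0, "az": 0, "fingers": 0.335},
    {"dx": -35, "dy": 0, "dz": 0, "ax": 0, "ay": 0, "az": 0, "fingers": 0.335},
    {"dx": -40, "dy": 0, "dz": 0, "ax": 0, "ay": 0, "az": 0, "fingers": 0.335}
  ]
}}

```text
clock: 19.4
tool_pos: [0.4665, -0.2227, 0.1863]
orientation: [-180.0, 73.1, 8.5]
force: [-0.1, -0.3, 0.4]
opening: 0.0292
```

```bash
python3 - <<'E'
from h import *
import cv2
binrep()
cv2.imwrite("pics/w14.png",cam("wrist")["image"])
im=cam("side")["image"]
cv2.imwrite("pics/d14.png",cv2.resize(im[90:220,250:410],None,fx=5,fy=4.6,interpolation=cv2.INTER_CUBIC))
E
```

```text
G [-51.8 180.5] by 12.2 beta 16.9 rim: body gap 133.1 finger gap 1.3 lid gap 71.5 handle above floor 134.9 F [-0.1 -0.3  0.4] open 0.029160597005307695 t 19.4 level(y.z) -0.0 yaw err 0.16
```

View pics/w14.png

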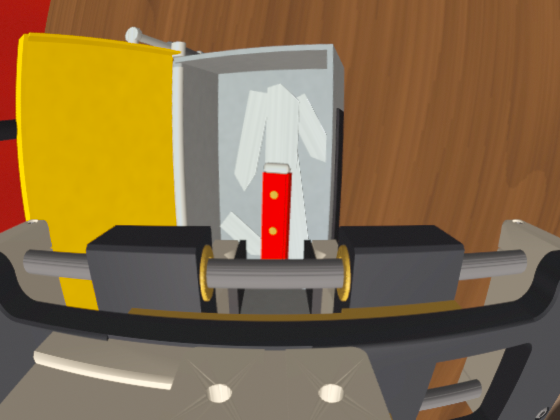

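View pics/d14.png

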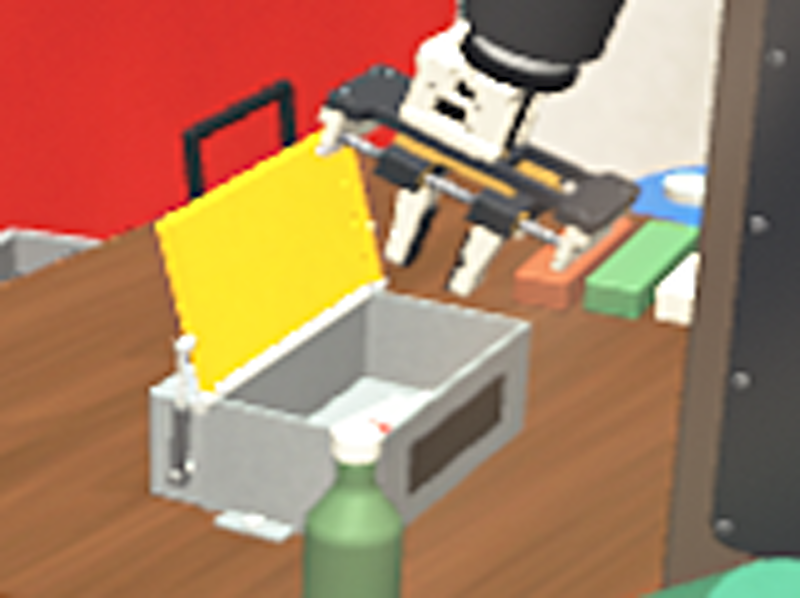

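The snapped knife lies flat on the bin floor, wholly inside: blade end at about (282,88), with the −y floor edge at row 68. The lid is still open. Next I'll go to the bar.

```bash
python3 - <<'E'
from h import *
p,R,o=pose()
Q=down(-171.7)
T=C+.1048*bx;print(T)
plan([((.467,-.2235,.30),Q,4),((.49,-.2235,.335),Q,1),((T[0],T[1],.33),Q,4),((T[0],T[1],.30),Q,2)])
E
```

```text
[ 0.6250023  -0.21187147  0.        ]
{"dx": -26.3, "dy": 0.1, "dz": -7.8, "ax": 0.01, "ay": -0.87, "az": -0.01},
{"dx": -26.8, "dz": -5.8, "ax": 0.01, "ay": -0.87},
{"dx": -27.2, "dz": -3.8, "ax": 0.01, "ay": -0.87, "az": -0.01},
{"dx": -27.4, "dz": -1.6, "ax": 0.01, "ay": -0.86, "az": -0.01},
{"dx": -35.0, "dy": 3.3, "dz": -22.8},
{"dx": 1.3, "dy": 2.0, "dz": -33.8},
{"dx": 1.2, "dy": 2.0, "dz": -33.8},
{"dx": 1.3, "dy": 2.0, "dz": -33.9},
{"dx": 1.2, "dy": 2.0, "dz": -33.8},
{"dx": 15.0},
{"dx": 15.0},
end [ 0.62503705 -0.21184919  0.30002824] [-171.76456826   89.98009683   16.54439312]
```

Call:
{"op": "send_rows", "data": {
  "deltas": [
    {"dx": -26.3, "dy": 0, "dz": -7.8, "ax": 0, "ay": -0.87, "az": 0, "fingers": 0.45},
    {"dx": -26.8, "dy": 0, "dz": -5.8, "ax": 0, "ay": -0.87, "az": 0, "fingers": 0.45},
    {"dx": -27.2, "dy": 0, "dz": -3.8, "ax": 0, "ay": -0.87, "az": 0, "fingers": 0.45},
    {"dx": -27.4, "dy": 0, "dz": -1.6, "ax": 0, "ay": -0.86, "az": 0, "fingers": 0.45},
    {"dx": -35, "dy": 3.3, "dz": -22.8, "ax": 0, "ay": 0, "az": 0, "fingers": 0.45},
    {"dx": 1.3, "dy": 2, "dz": -33.8, "ax": 0, "ay": 0, "az": 0, "fingers": 0.45},
    {"dx": 1.2, "dy": 2, "dz": -33.8, "ax": 0, "ay": 0, "az": 0, "fingers": 0.45},
    {"dx": 1.3, "dy": 2, "dz": -33.8, "ax": 0, "ay": 0, "az": 0, "fingers": 0.45},
    {"dx": 1.2, "dy": 2, "dz": -33.8, "ax": 0, "ay": 0, "az": 0, "fingers": 0.45},
    {"dx": 15, "dy": 0, "dz": 0, "ax": 0, "ay": 0, "az": 0, "fingers": 0.45},
    {"dx": 0, "dy": 0, "dz": 0, "ax": 0, "ay": 0, "az": 0, "fingers": 0.45}
  ]
}}

```text
clock: 20.88
tool_pos: [0.6236, -0.2104, 0.307]
orientation: [-7.0, 89.4, -178.5]
force: [-1.1, -0.1, 0.5]
opening: 0.0394
```

```bash
python3 - <<'E'
from h import *
import cv2
p,R,o=pose();print(p,o["orientation"],o["force"],o["opening"],o["clock"],"jaw",np.degrees(np.arctan2(R[1,2],R[0,2])))
cv2.imwrite("pics/w15.png",cam("wrist")["image"])
E
```

```text
[ 0.62363335 -0.21044604  0.30699326] [  -6.99849417   89.43448218 -178.54138163] [-1.10759081 -0.14340012  0.51530035] 0.03940411668902739 20.875 jaw -171.54254993425963
```

View pics/w15.png

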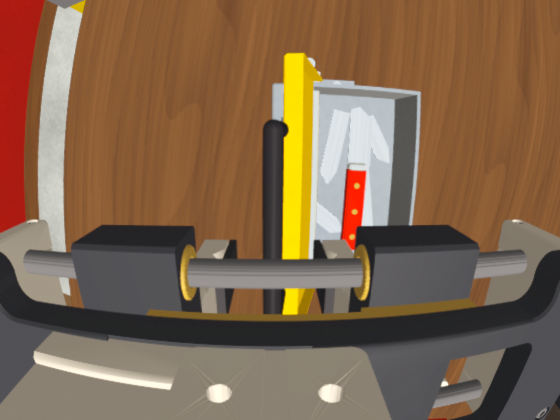

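The bar (column 275) is centred between the fingers, and the knife is visible lying in the bin. Descend and grip.

Call:
{"op": "send_rows", "data": {
  "deltas": [
    {"dx": 18, "dy": 0, "dz": 0, "ax": 0, "ay": 0, "az": 0, "fingers": 0.45},
    {"dx": 18, "dy": 0, "dz": 0, "ax": 0, "ay": 0, "az": 0, "fingers": 0.45},
    {"dx": 10, "dy": 0, "dz": 0, "ax": 0, "ay": 0, "az": 0, "fingers": 0.45},
    {"dx": 0, "dy": 0, "dz": 0, "ax": 0, "ay": 0, "az": 0, "fingers": 0},
    {"dx": 0, "dy": 0, "dz": 0, "ax": 0, "ay": 0, "az": 0, "fingers": 0},
    {"dx": 0, "dy": 0, "dz": 0, "ax": 0, "ay": 0, "az": 0, "fingers": 0},
    {"dx": 0, "dy": 0, "dz": 0, "ax": 0, "ay": 0, "az": 0, "fingers": 0}
  ]
}}

```text
clock: 21.8
tool_pos: [0.6248, -0.2107, 0.2635]
orientation: [2.4, 89.7, -169.2]
force: [-2.0, -0.3, 2.9]
opening: 0.0112
```

```bash
python3 - <<'E'
from h import *
np.set_printoptions(precision=4,suppress=True)
p,R,o=pose();print(p,o["force"],o["opening"],o["clock"])
a=(p-C)@bx;print("bx from hinge",a-.06,"z grasp over hinge",p[2]-.006-.088)
P=lambda t:.175*(-np.cos(t)*bx+np.sin(t)*Z)
th=np.concatenate([np.linspace(1.83,.2,28),np.linspace(.2,0,7)[1:]])
for i,(x,y) in enumerate(zip(th[:-1],th[1:])):
    d=R.T@(P(y)-P(x))*1000;print(i,"%.2f"%y,d.round(1))
E
```

```text
[ 0.6248 -0.2107  0.2635] [-2.0181 -0.3123  2.8883] 0.011152398454129945 21.8
bx from hinge 0.04476001449038519 z grasp over hinge 0.16946402750808906
0 1.77 [-2.3 -0.  10.3]
1 1.71 [-1.7 -0.  10.4]
2 1.65 [-1.1 -0.  10.5]
3 1.59 [-0.4 -0.  10.6]
4 1.53 [ 0.2 -0.  10.6]
5 1.47 [ 0.8 -0.  10.5]
6 1.41 [ 1.5 -0.  10.5]
7 1.35 [ 2.1 -0.  10.4]
8 1.29 [ 2.7 -0.  10.2]
9 1.23 [ 3.3 -0.  10. ]
10 1.17 [ 3.9 -0.   9.8]
11 1.11 [ 4.5 -0.   9.6]
12 1.05 [ 5.1 -0.   9.3]
13 0.98 [ 5.6 -0.   8.9]
14 0.92 [ 6.2 -0.   8.6]
15 0.86 [ 6.7 -0.   8.2]
16 0.80 [ 7.1 -0.   7.8]
17 0.74 [ 7.6 -0.   7.3]
18 0.68 [ 8.  -0.   6.9]
19 0.62 [ 8.4 -0.   6.4]
20 0.56 [ 8.8 -0.   5.8]
21 0.50 [ 9.1 -0.   5.3]
22 0.44 [ 9.4 -0.   4.7]
23 0.38 [ 9.7 -0.   4.2]
24 0.32 [ 9.9 -0.   3.6]
25 0.26 [10.1 -0.   3. ]
26 0.20 [10.3 -0.   2.3]
27 0.17 [ 5.7 -0.   1. ]
28 0.13 [ 5.8 -0.   0.8]
29 0.10 [ 5.8 -0.   0.6]
30 0.07 [ 5.8 -0.   0.5]
31 0.03 [ 5.8 -0.   0.3]
32 0.00 [ 5.8 -0.   0.1]
```

The grip is exactly at the predicted bar position. Starting the closing swing, gently.

Call:
{"op": "send_rows", "data": {
  "deltas": [
    {"dx": -2.3, "dy": 0, "dz": 10.3, "ax": 0, "ay": 0, "az": 0, "fingers": 0},
    {"dx": -1.7, "dy": 0, "dz": 10.4, "ax": 0, "ay": 0, "az": 0, "fingers": 0},
    {"dx": -1.1, "dy": 0, "dz": 10.5, "ax": 0, "ay": 0, "az": 0, "fingers": 0},
    {"dx": -0.4, "dy": 0, "dz": 10.6, "ax": 0, "ay": 0, "az": 0, "fingers": 0},
    {"dx": 0.2, "dy": 0, "dz": 10.6, "ax": 0, "ay": 0, "az": 0, "fingers": 0},
    {"dx": 0.8, "dy": 0, "dz": 10.5, "ax": 0, "ay": 0, "az": 0, "fingers": 0},
    {"dx": 1.5, "dy": 0, "dz": 10.5, "ax": 0, "ay": 0, "az": 0, "fingers": 0},
    {"dx": 2.1, "dy": 0, "dz": 10.4, "ax": 0, "ay": 0, "az": 0, "fingers": 0},
    {"dx": 2.7, "dy": 0, "dz": 10.2, "ax": 0, "ay": 0, "az": 0, "fingers": 0}
  ]
}}

```text
clock: 22.92
tool_pos: [0.53, -0.2241, 0.2604]
orientation: [-10.1, 89.5, 178.3]
force: [-0.8, 4.7, 1.2]
opening: 0.0111
```

```bash
cat >> h.py <<'E'
def hrep():
    p,R,o=pose();a=(p-C)@bx-.06;h=p[2]-.094
    print("bx",round(a*1e3,1),"h",round(h*1e3,1),"theta",round(np.arctan2(h,-a),3),"r",round(np.hypot(a,h)*1e3,1),"by",round((p-C)@by*1e3,1),"F",o["force"].round(1),"open",o["opening"].round(4),o["clock"])
E
python3 -c "
from h import *
hrep()"
```

```text
Traceback (most recent call last):
  File "h.py", line 55, in hrep
    print("bx",round(a*1e3,1),"h",round(h*1e3,1),"theta",round(np.arctan2(h,-a),3),"r",round(np.hypot(a,h)*1e3,1),"by",round((p-C)@by*1e3,1),"F",o["force"].round(1),"open",o["opening"].round(4),o["clock"])
                                                                                                                                                                            ^^^^^^^^^^^^^^^^^^
AttributeError: 'float' object has no attribute 'round'
```

Call:
{"op": "send_rows", "data": {
  "deltas": [
    {"dx": 3.3, "dy": 0, "dz": 10, "ax": 0, "ay": 0, "az": 0, "fingers": 0},
    {"dx": 3.9, "dy": 0, "dz": 9.8, "ax": 0, "ay": 0, "az": 0, "fingers": 0},
    {"dx": 4.5, "dy": 0, "dz": 9.6, "ax": 0, "ay": 0, "az": 0, "fingers": 0},
    {"dx": 5.1, "dy": 0, "dz": 9.3, "ax": 0, "ay": 0, "az": 0, "fingers": 0},
    {"dx": 5.6, "dy": 0, "dz": 8.9, "ax": 0, "ay": 0, "az": 0, "fingers": 0},
    {"dx": 6.2, "dy": 0, "dz": 8.6, "ax": 0, "ay": 0, "az": 0, "fingers": 0}
  ]
}}

```text
clock: 23.68
tool_pos: [0.4733, -0.2323, 0.2315]
orientation: [-12.4, 89.4, 176.0]
force: [-0.3, 5.1, -2.1]
opening: 0.011
```

```bash
sed -i 's/o\["opening"\].round(4)/round(float(o["opening"]),4)/' h.py
python3 -c "
from h import *
hrep()"
```

```text
bx -108.3 h 137.5 theta 0.904 r 175.0 by 1.7 F [-0.3  5.1 -2.1] open 0.011 23.675
```

On the arc exactly (r = 175.0 mm). Continuing.

Call:
{"op": "send_rows", "data": {
  "deltas": [
    {"dx": 6.7, "dy": 0, "dz": 8.2, "ax": 0, "ay": 0, "az": 0, "fingers": 0},
    {"dx": 7.1, "dy": 0, "dz": 7.8, "ax": 0, "ay": 0, "az": 0, "fingers": 0},
    {"dx": 7.6, "dy": 0, "dz": 7.3, "ax": 0, "ay": 0, "az": 0, "fingers": 0},
    {"dx": 8, "dy": 0, "dz": 6.9, "ax": 0, "ay": 0, "az": 0, "fingers": 0},
    {"dx": 8.4, "dy": 0, "dz": 6.4, "ax": 0, "ay": 0, "az": 0, "fingers": 0},
    {"dx": 8.8, "dy": 0, "dz": 5.8, "ax": 0, "ay": 0, "az": 0, "fingers": 0},
    {"dx": 9.1, "dy": 0, "dz": 5.3, "ax": 0, "ay": 0, "az": 0, "fingers": 0},
    {"dx": 9.4, "dy": 0, "dz": 4.7, "ax": 0, "ay": 0, "az": 0, "fingers": 0}
  ]
}}

```text
clock: 24.68
tool_pos: [0.4214, -0.2397, 0.1665]
orientation: [-16.1, 89.4, 172.4]
force: [3.2, 7.5, -5.5]
opening: 0.0112
```

```bash
python3 -c "
from h import *
hrep()"
```

```text
bx -160.6 h 72.5 theta 0.424 r 176.2 by 1.9 F [ 3.2  7.5 -5.5] open 0.0112 24.675
```

Call:
{"op": "send_rows", "data": {
  "deltas": [
    {"dx": 9.7, "dy": 0, "dz": 4, "ax": 0, "ay": 0, "az": 0, "fingers": 0},
    {"dx": 9.9, "dy": 0, "dz": 3.4, "ax": 0, "ay": 0, "az": 0, "fingers": 0},
    {"dx": 10, "dy": 0, "dz": 2.6, "ax": 0, "ay": 0, "az": 0, "fingers": 0},
    {"dx": 9, "dy": 0, "dz": 1.8, "ax": 0, "ay": 0, "az": 0, "fingers": 0},
    {"dx": 6, "dy": 0, "dz": 0.9, "ax": 0, "ay": 0, "az": 0, "fingers": 0},
    {"dx": 6, "dy": 0, "dz": 0.7, "ax": 0, "ay": 0, "az": 0, "fingers": 0},
    {"dx": 4, "dy": 0, "dz": 0.4, "ax": 0, "ay": 0, "az": 0, "fingers": 0}
  ]
}}

```text
clock: 25.55
tool_pos: [0.4076, -0.2417, 0.1124]
orientation: [-14.9, 89.4, 173.5]
force: [2.0, 8.1, -3.2]
opening: 0.0108
```

```bash
python3 -c "
from h import *
hrep()"
```

```text
bx -174.6 h 18.4 theta 0.105 r 175.5 by 1.9 F [ 2.   8.1 -3.2] open 0.0108 25.55
```

Call:
{"op": "send_rows", "data": {
  "deltas": [
    {"dx": 3, "dy": 0, "dz": 0.2, "ax": 0, "ay": 0, "az": 0, "fingers": 0},
    {"dx": 3, "dy": 0, "dz": 0.1, "ax": 0, "ay": 0, "az": 0, "fingers": 0},
    {"dx": 3, "dy": 0, "dz": 0.1, "ax": 0, "ay": 0, "az": 0, "fingers": 0},
    {"dx": 2.5, "dy": 0, "dz": 0, "ax": 0, "ay": 0, "az": 0, "fingers": 0},
    {"dx": 2, "dy": 0, "dz": 0, "ax": 0, "ay": 0, "az": 0, "fingers": 0},
    {"dx": 2, "dy": 0, "dz": 0, "ax": 0, "ay": 0, "az": 0, "fingers": 0},
    {"dx": 0, "dy": 0, "dz": 0, "ax": 0, "ay": 0, "az": 0, "fingers": 0}
  ]
}}

```text
clock: 26.42
tool_pos: [0.4072, -0.2419, 0.0986]
orientation: [-11.0, 89.4, 177.5]
force: [-3.9, 14.4, 13.8]
opening: 0.0108
```

```bash
python3 -c "
from h import *
hrep()"
```

```text
bx -175.1 h 4.6 theta 0.026 r 175.2 by 1.7 F [-3.9 14.4 13.8] open 0.0108 26.425
```

```bash
python3 - <<'E'
from h import *
import cv2
hrep()
im=cam("side")["image"];cv2.imwrite("pics/d16.png",cv2.resize(im[130:230,270:400],None,fx=6,fy=6,interpolation=cv2.INTER_CUBIC))
im=cam("scene")["image"];cv2.imwrite("pics/s16.png",cv2.resize(im[205:345,85:245],None,fx=5,fy=4.2857,interpolation=cv2.INTER_CUBIC))
E
```

```text
bx -175.1 h 4.6 theta 0.026 r 175.2 by 1.7 F [-3.9 14.4 13.8] open 0.0108 26.425
```

View pics/d16.png

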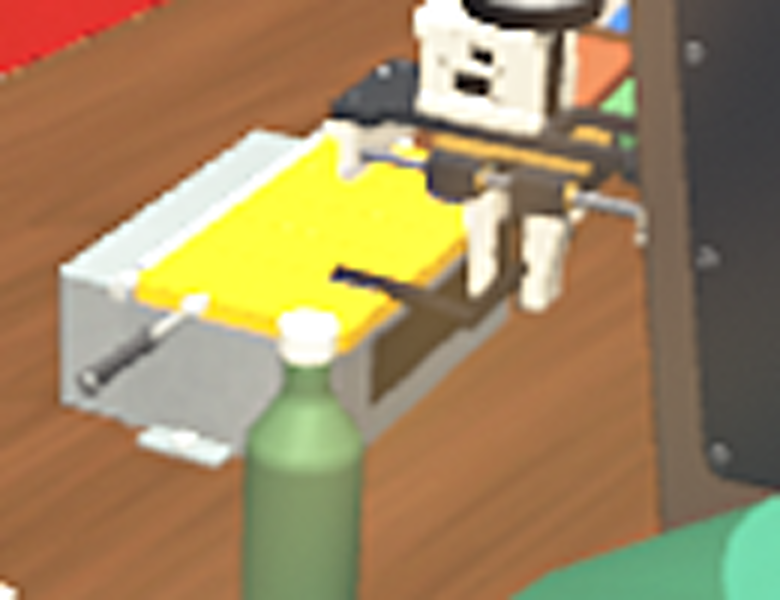

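View pics/s16.png

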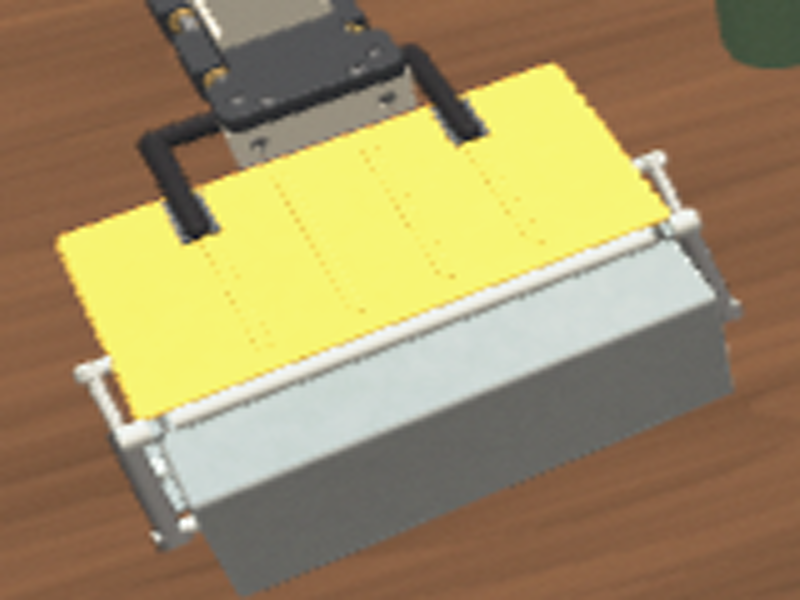

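The lid corners in the scene crop sit at (557,65) and (60,238), the same as at the start. The upward reaction also says it is seated. I'll press 1 mm more to confirm, then release and rise.

Call:
{"op": "send_rows", "data": {
  "deltas": [
    {"dx": 1, "dy": 0, "dz": 0, "ax": 0, "ay": 0, "az": 0, "fingers": 0},
    {"dx": 0, "dy": 0, "dz": 0, "ax": 0, "ay": 0, "az": 0, "fingers": 0}
  ]
}}

```text
clock: 26.78
tool_pos: [0.4072, -0.242, 0.0985]
orientation: [-9.5, 89.5, 179.0]
force: [-6.7, 15.9, 25.2]
opening: 0.0113
```

```bash
python3 -c "
from h import *
hrep()"
```

```text
bx -175.0 h 4.5 theta 0.025 r 175.1 by 1.7 F [-6.7 15.9 25.2] open 0.0113 26.775
```

Pressing 1 mm more raised the force without moving the bar, so the lid is fully seated. Releasing.

Call:
{"op": "send_rows", "data": {
  "deltas": [
    {"dx": -1.5, "dy": 0, "dz": 0, "ax": 0, "ay": 0, "az": 0, "fingers": 0},
    {"dx": 0, "dy": 0, "dz": 0, "ax": 0, "ay": 0, "az": 0, "fingers": 0.36},
    {"dx": 0, "dy": 0, "dz": 0, "ax": 0, "ay": 0, "az": 0, "fingers": 0.36},
    {"dx": 0, "dy": 0, "dz": 0, "ax": 0, "ay": 0, "az": 0, "fingers": 0.36},
    {"dx": -6, "dy": 0, "dz": 0, "ax": 0, "ay": 0, "az": 0, "fingers": 0.36},
    {"dx": -15, "dy": 0, "dz": 0, "ax": 0, "ay": 0, "az": 0, "fingers": 0.36},
    {"dx": -30, "dy": 0, "dz": 0, "ax": 0, "ay": 0, "az": 0, "fingers": 0.36},
    {"dx": -40, "dy": 0, "dz": 0, "ax": 0, "ay": 0, "az": 0, "fingers": 0.36},
    {"dx": -40, "dy": 0, "dz": 0, "ax": 0, "ay": 0, "az": 0, "fingers": 0.36},
    {"dx": 0, "dy": 0, "dz": 0, "ax": 0, "ay": 0, "az": 0, "fingers": 0.36}
  ]
}}

```text
clock: 28.02
tool_pos: [0.4119, -0.2432, 0.2337]
orientation: [86.1, 89.9, -85.4]
force: [-0.7, -0.1, -0.5]
opening: 0.0317
```

```bash
python3 - <<'E'
from h import *
import cv2
hrep()
a=cam("scene")["image"];b=cv2.imread("pics/scene0.png")
cv2.imwrite("pics/s17.png",a)
# compare whole image difference excluding the robot
d=cv2.absdiff(a,b).max(2)>40
for n,(y0,y1,x0,x1) in dict(mat=(180,280,280,430),bottle=(160,225,222,255),tin=(292,338,268,312),bin=(225,335,95,235)).items():print(n,int(d[y0:y1,x0:x1].sum()))
cv2.imwrite("pics/w17.png",cam("wrist")["image"])
E
```

```text
bx -170.6 h 139.7 theta 0.686 r 220.5 by -0.2 F [-0.7 -0.1 -0.5] open 0.0317 28.025
mat 734
bottle 0
tin 0
bin 0
```

View pics/s17.png

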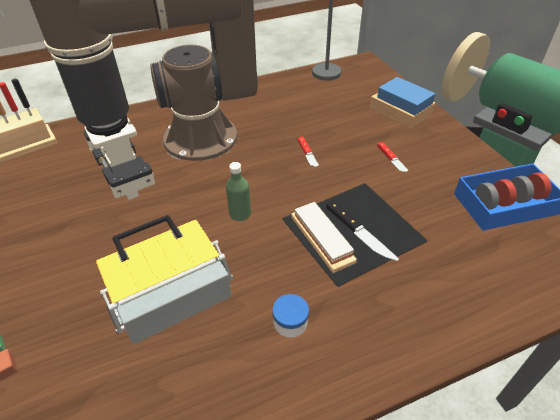

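View pics/w17.png

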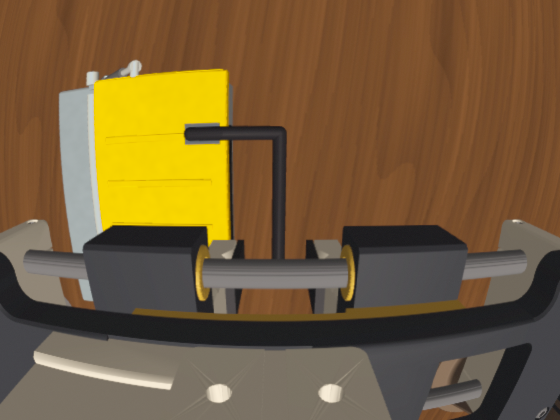

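The bin region matches the start image, so the lid is fully shut. The bottle and tin regions are unchanged too. On the mat only the snapped knife is gone (734 changed pixels), and the arm is clear of everything. Handing in.

```bash
python3 -c "
from plant import ctrl
print(ctrl.close_job())"
```

```text
the job is handed in; nothing more can be done
None
```

The job is done and handed in at about 28 s of the 72 s: the snapped knife is in the scrap bin and the lid is shut.

- **Opening the lid:** I gripped the handle bar and swung it onto its stop, and the lid held there after I let go.
- **Laying the knife:** I tilted the tool 17° so the gripper body would clear the open lid, and lowered the knife until the gripper body met the front rim at about 20 N (limit 40 N). By calculation its lower edge was then still about 12–13 mm above the bin floor. I loosened the fingers in small steps, so it slid down and rolled flat instead of falling free. Pictures afterwards showed it on the bin floor inside the walls; its handle end could be seen only with the lid still open.
- **Closing the lid:** I held the bar all the way down. An extra 1 mm of press raised the force from about 14 to 25 N without the bar moving, so it was seated.

**Last checks:**
- The bin, bottle and tin areas of the final picture matched the start picture.
- On the mat the sound knife and whetstone look unmoved. The changed pixels there fit the missing snapped knife.
- The arm was clear of everything when I handed in.

**What disagreed or went wrong:**
- While opening, the force reading reached about 20 N, more than the springs alone explain.
- The bar read 4.5 mm higher at the end than its shut height, although the pictures and the rigid press both showed the lid shut. I take this as the bar having shifted in the pads.
- The wrist camera put the bin's end wall about 4 mm off from the scene camera. I went mostly by the scene camera, and the knife fitted.

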